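Free the wooden grip from a pot lid at the shop counter

TASK

The worn wooden grip of this pot lid has to come off. Take the forked tool from its stand, set the fork over the spring bar and push the bar's collar back gently, not forcing it against its stop, until the grip pops up free; then put the tool back upright in its stand and set the grip in the white parts tray. Move the spring bar with the tool only, never with the gripper, and leave the jar, the planter and the cup where they are.

Things in the scene. Friction and masses are not known exactly. Their poses are not given: they have to be found in the camera images.
- lid: Steel pot lid fixed on the counter, disc of diameter 210, upper face at z = 20 mm. Origin: centre of its underside, z up. An aluminium bracket, 28 (x) by 25 (y), rises in its middle to z = 52 and holds the tang of the wooden grip. The spring bar lies along its y axis, at x = 0, z = 34, on the +y side; its tip goes through bracket and tang and locks the grip.
- bar_gap (a point): Point on the bar's axis (lid x = 0, y = 34, z = 34 mm), axes as the lid's, on the bare shaft (diameter 6), which runs from the bracket (y = 12) to the collar. Here the fork goes over the shaft from above, tips down to about 4 mm over the lid, and then pushes the collar outwards, to +y.
- collar_nominal (a point): Nominal middle of the collar's inner face (lid y = 54, z = 34 mm), fixed to the lid, axes as the lid's. Collar: diameter 18, 4 thick; it is clamped on the bar up to 8 mm nearer or further out, not measured: feel for it. Spring block behind: 28 wide, y = 80 to 98, up to z = 48. 2.5 N starts the bar, 0.25 N more per mm; free after 9 to 11 mm, solid stop at 11.5; 9 N is plenty, 14 N is forced.
- grip_mid (a point): Centre of the loose wooden grip, a bar 64 (its x) by 22 (y) by 18 high, 70 g, lying along the lid's x; below it a tang 16 by 14 reaches down to 38 mm under this point. Locked, this point is 65 mm over the counter. When the bar is drawn back far enough a weak spring lifts it 14 mm, to 79 mm; it stays up when the bar is let go, and can be lifted straight out.
- tool_mid (a point): Centre of the forked tool's handle (grey, 26 wide (x), 16 thick (y), 55 high), z up along the tool. Pinch it across y, at least 40 N. Under the handle a flange 44 by 34 by 5, then a steel blade, 4 thick (y), 20 wide (x), prong tips 88.5 mm below this point; slot 10 wide, 16 deep, flared mouth, open downwards and through along the tool's y. 100 g. Stands upright in the stand.
- stand: Fixed wooden block 72 (x) by 70 (y) by 66 mm high; origin at the centre of its underside. Pocket 30 (x) by 20 (y) down through its middle; the tool's flange rests on the top face, with the prong tips 10 and the handle's centre 98 mm above the counter. Stand and tray are on either side of the lid, which is where varies.
- tray: Fixed open white parts tray, 190 (x) by 160 (y) by 35 high, walls and floor 5; origin at the centre of its underside.
- jar: Glass jar with a wooden lid, diameter 72, 89 high; origin at the centre of its underside. To be left alone.
- planter: Small white planter with a succulent, diameter 68, 75 high; origin at the centre of its underside. To be left alone.
- cup: White cup without handle, diameter 72, 70 high; origin at the centre of its underside. To be left alone.
Mind the look-alikes: they are no part of the job. There is more than one size of the part that bears tool_mid; the job needs the middle-sized. Of the things shaped like the part that bears grip_mid, the wooden one is meant.

How it is judged:
On the way:
1. the grip pops up in its bracket, more than 10 mm above its locked height, while the tool presses on the bar (z of grip_mid in the frame of lid between 0.075 and 0.09 m and horizontal distance between grip_mid and lid below 0.008 m and contact force between tool and lid above 1 N), for 0.05 s.
At the end, for the whole second after the job is handed in: The tool hangs upright in its stand on its flange (handle centre within 14 mm of the stand's middle, 92 to 105 mm above the counter, tilted less than 0.15 rad), and the wooden grip lies or stands at rest inside the tray (its centre over the tray's floor and lower than 50 mm) (horizontal distance between tool_mid and stand below 0.014 m and height (world z) of tool_mid between 0.092 and 0.105 m and angle between tool_mid's own z axis and vertical below 0.15 rad and x of grip_mid in the frame of tray between -0.09 and 0.09 m and y of grip_mid in the frame of tray between -0.075 and 0.075 m and height (world z) of grip_mid below 0.05 m and linear speed of each of grip, tool below 0.02 m/s); the robot touches nothing.
It fails at once if the tool presses on the lid, bracket or spring bar with more than 14 N (contact force between tool and lid above 14 N).
It fails at once if the gripper's fingers press on the lid, bracket or spring bar (more than 2 N) (contact force between the fingers and lid above 2 N).
It fails at once if the jar is moved more than 30 mm (distance of jar from where it was at the start of the episode above 0.03 m).
It fails at once if the planter is moved more than 30 mm (distance of planter from where it was at the start of the episode above 0.03 m).
It fails at once if the cup is moved more than 30 mm (distance of cup from where it was at the start of the episode above 0.03 m).
It also fails if it takes over 72 s, if anything falls off the work surface, if the arm or the gripper's body presses on something with over 40 N, if the wrist force passes 120 N, or if a joint passes its speed limit or range.

ROBOT

A 7-joint arm with a two-finger parallel gripper is mounted at the origin on the work surface. World frame = base frame: x ahead of the robot, y to its left, z up, the work surface at z = 0. Lengths are in m, angles in rad, forces in N, time in s.
With the tool pointing down it reaches from about 0.35 to 0.9 m from the base axis. Payload 8.1 kg.
Tool frame: the origin (TCP) lies midway between the tips of the shut fingers; the grasp point (between the pads) lies 19 mm behind it; z points along the fingers, y is the direction in which the jaws open and shut (so a half turn about z gives the same grasp; the last joint's range is limited). The gripper opens to 85 mm and grips with 20 to 120 N. Pads are 22 mm wide; open, the fingers measure 114 mm over their backs; the gripper's body (76 mm by 85 mm) begins 54 mm behind the grasp point. The pads swing forward as they close: fully open they stand 13 mm farther back than shut.
Start: joints at [1.06, 0.434, 0.025, 1.573, -0.012, 1.134, -0.075], TCP at [0.248, -0.574, 0.231] pointing down, gripper open.
Joint ranges: [-2.62, 2.62], [-0.44, 2.09], [-1.27, 1.32], [0.08, 2.57], [-1.32, 4.46], [0.12, 2], [-2.74, 2.74]. Speed limits (rad/s): [2.22, 2.22, 3.01, 3.01, 3.14, 3.14, 3.14].

INTERFACE

Orientations are given as a rotation vector (axis times angle).
In Python, from station import robot gives the robot as it stands.
- The arm moves only by the tool arm_command, never from a script. Its argument "plan" is a list of rows, each an object of numbers: "tx", "ty", "tz": the shift along the world's x, y, z scaled (see below); "ax", "ay", "az": the turn, a rotation vector about the world's x, y, z scaled (see below); "jaw": the closure, from -1 (fully open) to 1 (shut). In form: [{"tx": .., "ty": .., "tz": .., "ax": .., "ay": .., "az": .., "jaw": ..}, ...]. A call has 1 to 20 rows; each row shifts and turns the commanded pose from where the row before left it; what a row does not reach is not made up. The controller multiplies each number of a shift by 2.5 cm and each number of a turn by 5 degrees. A row lasts 1/12 s, in which the tool goes at most 41.7 mm and 7.16 degrees, less where a joint would pass 70% of its speed; a pose out of reach is approached as far as the arm can. A call with a number of a shift or a turn outside -1 to 1 is refused whole. A call with a gripper value outside its range is refused whole. The fingers move at their own pace and stop on an object; "squeeze" is the grip in N (left out, the last holds). Time passes only in rows, so rows that do not move let the fingers close. It gives the time, the measured TCP pose, the force and the opening at its end, in the units of the state.
- robot.sense(): the state, without advancing time (a new reading comes with each control period).
- robot.get_image(name): name is "scene" or "top" or "wrist"; returns a dict with "img" (420x560x3 uint8, red, green, blue), "camera_matrix" (3x3 intrinsics, pixels), "rvec" (rotation vector, rad) and "tvec" (3), from world to camera coordinates, as OpenCV has them. Camera axes: x right, y down, z forward; pixel columns grow to the right and rows downward; lengths in m; the calibration is good to about 2 mm. A picture is of the moment at which its call begins. There is no depth.
- robot.finish_job(): hands the job in, once; it reports no verdict.
Trained networks look in the newest picture that a camera, given by its name, has taken for a name from the list of things; names that differ only in an ending like _2 or _b are one class to them, and where a whole thing is asked for, a point or a joint stands for the part that bears it (a point fixed in the world has none). Each returns a list of dicts, best first, with "score" (0 to 1); they miss things now and then, are a little off and sometimes report something else, mostly with a low value. They report only what shows in the picture. A call takes as long as a camera call. They do not tell look-alikes from the thing itself.
- robot.look_for(camera, name): "rect" ([left, top, right, bottom] in pixels, round what is visible of it).
- robot.masks_of(camera, name): "pixels" (420x560 bool, what is visible of it) and "rect" ([left, top, right, bottom] in pixels, round what is visible of it).
- robot.tip_of(camera, name): "pixel" ([row, column] in pixels: a listed point, or the origin of a listed thing).
The state is a dict: "clock": time; "joint_positions": joint angles; "qd": joint speeds; "tau": joint torques, N m; "ee_pos": TCP position; "ee_rot": TCP orientation; "ft_force": force on the tool from outside, world axes, zero at the start; "moment": the same for the moment, N m; "opening": opening from 0.0 (shut) to 1.0 (fully open).
Only numpy, scipy, OpenCV 4.12 (cv2) and the standard library are available. Lean on these libraries where they do the work, as an engineer would, in place of code of your own. Each camera call takes 0.05 s, during which the arm holds its last target.

## Working session

There is one attempt and no reset: what is moved stays moved. The work goes in short steps, Python scripts to look and compute and a tool call to move; the robot and the scene stay as the last step left them, time stands still between calls to the robot, and variables do not carry over. Pictures are saved under pics/ and viewed, and the job is handed in when it is done.

Besides the shell and the picture viewer there is one more tool, called after "Emit:" by a JSON object that holds its "op" and its "data", one argument or row to a line. arm_command: Moves the arm, as the interface text tells. Shifts and turns lie within -1 to 1; 1 stands for 2.5 cm of shift or 5 degrees of turn. Its arguments: {"type":"object","properties":{"plan":{"type":"array","items":{"type":"object","properties":{"tx":{"type":"number"},"ty":{"type":"number"},"tz":{"type":"number"},"ax":{"type":"number"},"ay":{"type":"number"},"az":{"type":"number"},"jaw":{"type":"number"}}}},"squeeze":{"type":"number"}},"required":["plan"]}

```bash
mkdir -p pics; cat > h.py <<'E'
import numpy as np, cv2
from station import robot
def snap(n,f):
    d=robot.get_image(n); cv2.imwrite('pics/'+f,d['img'][:,:,::-1]); return d
def ray(d,px):
    K=np.array(d['camera_matrix']);R,_=cv2.Rodrigues(np.array(d['rvec'],float));t=np.array(d['tvec'],float).ravel()
    v=R.T@np.linalg.inv(K)@np.array([px[0],px[1],1.]); return -R.T@t,v
def atz(d,px,z):
    c,v=ray(d,px); return c+v*(z-c[2])/v[2]
def proj(d,P):
    return cv2.projectPoints(np.array(P,float).reshape(-1,3),np.array(d['rvec'],float),np.array(d['tvec'],float),np.array(d['camera_matrix'],float),None)[0][:,0]
def tri(obs):
    A=np.zeros((3,3));b=np.zeros(3)
    for d,px in obs:
        c,v=ray(d,px);v=v/np.linalg.norm(v);M=np.eye(3)-np.outer(v,v);A+=M;b+=M@c
    return np.linalg.solve(A,b)
E
python3 - <<'E'
from h import *
np.set_printoptions(precision=4,suppress=True)
for n in ['scene','top','wrist']:
    d=snap(n,n+'0.png'); print(n,ray(d,(280,210)))
    for o in ['lid','stand','tray','tool_mid','grip_mid','bar_gap','collar_nominal','jar','planter','cup']:
        print(o,[(np.round(r['pixel']).tolist(),round(r['score'],2)) for r in robot.tip_of(n,o)])
s=robot.sense();print(s)
E
```

```text
scene (array([ 1.0467, -0.2564,  0.7072]), array([-0.5881,  0.232 , -0.7755]))
lid [([217.0, 315.0], 0.83)]
stand [([232.0, 174.0], 0.93)]
tray [([172.0, 418.0], 0.78)]
tool_mid [([243.0, 92.0], 0.84), ([318.0, 127.0], 0.74), ([198.0, 165.0], 0.56)]
grip_mid [([198.0, 313.0], 0.94), ([132.0, 304.0], 0.58), ([154.0, 218.0], 0.51)]
bar_gap [([199.0, 325.0], 0.8)]
collar_nominal [([193.0, 330.0], 0.87)]
jar [([288.0, 357.0], 0.69)]
planter [([344.0, 233.0], 0.88)]
cup [([271.0, 437.0], 0.74)]
top (array([ 0.408 , -0.0377,  1.4108]), array([ 0.1172, -0.0076, -0.9931]))
lid [([217.0, 261.0], 0.64), ([221.0, 242.0], 0.5)]
stand [([252.0, 364.0], 0.88)]
tray [([224.0, 157.0], 0.78)]
tool_mid [([184.0, 404.0], 0.87), ([252.0, 418.0], 0.72), ([251.0, 367.0], 0.6)]
grip_mid [([215.0, 258.0], 0.62), ([297.0, 224.0], 0.62), ([295.0, 305.0], 0.55)]
bar_gap [([216.0, 246.0], 0.76)]
collar_nominal [([222.0, 240.0], 0.84)]
jar [([146.0, 258.0], 0.72)]
planter [([147.0, 346.0], 0.82)]
cup [([142.0, 195.0], 0.57)]
wrist (array([ 0.3084, -0.5479,  0.3742]), array([-0.2394, -0.1096, -0.9647]))
lid []
stand []
tray []
tool_mid []
grip_mid []
bar_gap []
collar_nominal []
jar []
planter []
cup []
{'clock': 1.65, 'joint_positions': array([ 1.0604,  0.4345,  0.025 ,  1.5732, -0.0116,  1.134 , -0.0751]), 'qd': array([ 0.0012, -0.001 , -0.0003, -0.0002,  0.0007,  0.0012, -0.0013]), 'tau': array([  0.0009, -67.0277,   1.0246, -31.6556,   0.0155,   0.0024,
        -0.    ]), 'ee_pos': array([ 0.2478, -0.5738,  0.2314]), 'ee_rot': array([3.0765, 0.6359, 0.    ]), 'ft_force': array([0.1869, 0.1196, 0.2236]), 'moment': array([0.0341, 0.0146, 0.0589]), 'opening': 0.997285586609644}
```

View pics/scene0.png

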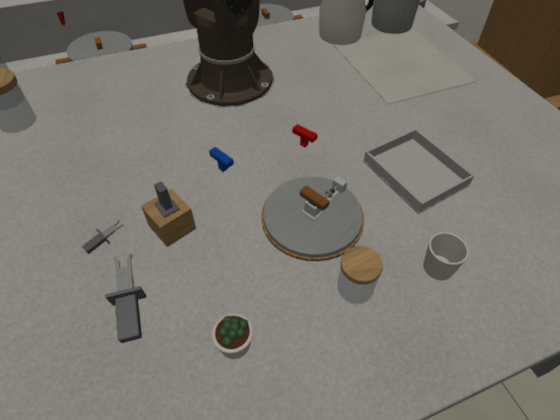

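View pics/top0.png

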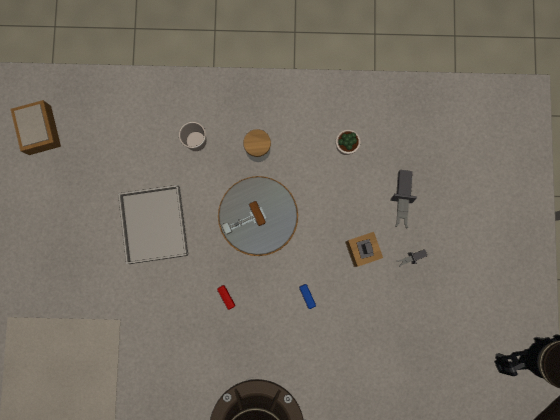

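```bash
python3 - <<'E'
from h import *
s=cv2.imread('pics/scene0.png');t=cv2.imread('pics/top0.png')
a=cv2.resize(s[150:250,260:370],None,fx=7,fy=6*7/6 if 0 else 6,interpolation=cv2.INTER_CUBIC)
cv2.imwrite('pics/a.png',a)
cv2.imwrite('pics/b.png',cv2.resize(t[170:262,210:305],None,fx=6,fy=6,interpolation=cv2.INTER_CUBIC))
cv2.imwrite('pics/c.png',np.hstack([cv2.resize(s[170:250,135:205],None,fx=5,fy=5,interpolation=cv2.INTER_CUBIC),cv2.resize(t[225:273,340:390],(350,400),interpolation=cv2.INTER_CUBIC)]))
E
```

```text
(no output)
```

View pics/a.png

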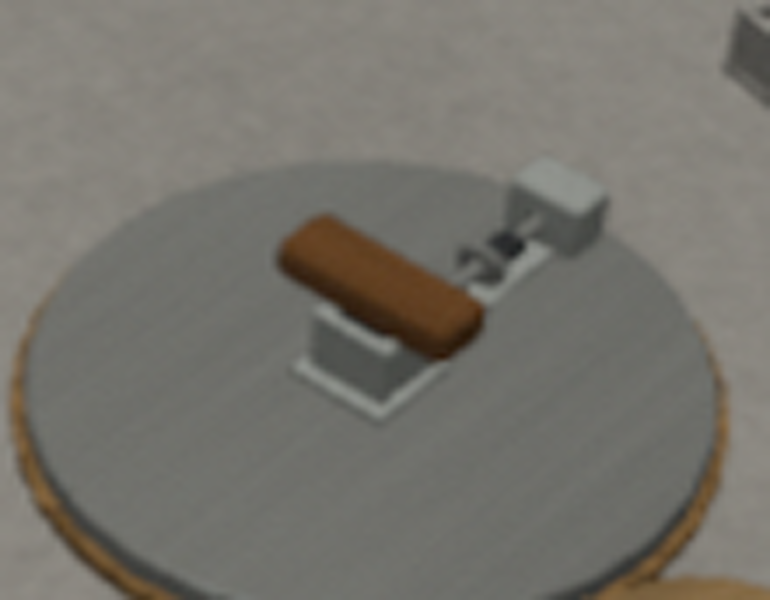

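View pics/b.png

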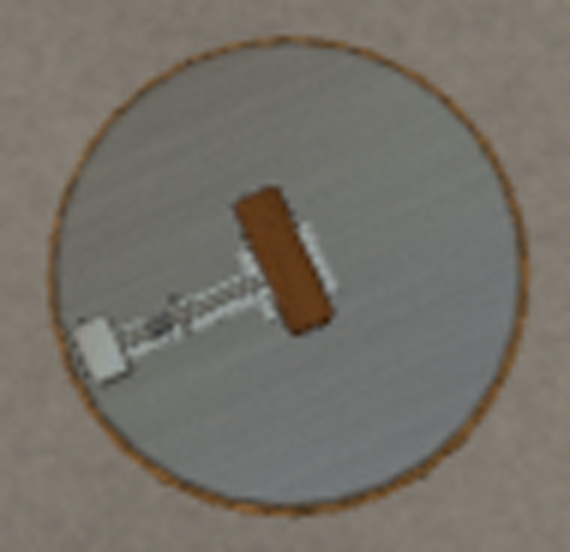

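View pics/c.png

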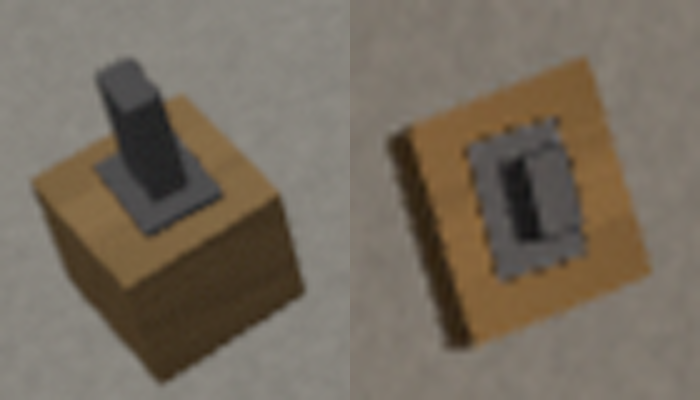

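```bash
python3 - <<'E'
from h import *
np.set_printoptions(precision=4,suppress=True)
s=robot.get_image('scene');t=robot.get_image('top')
def hull(d,box,z0):
    m=cv2.cvtColor(d['img'],cv2.COLOR_RGB2HSV); x0,y0,x1,y1=box
    m=((m[...,0]<14)&(m[...,1]>110)); mm=np.zeros_like(m); mm[y0:y1,x0:x1]=m[y0:y1,x0:x1]
    return mm
m=hull(t,(235,190,280,235),0); ys,xs=np.nonzero(m)
P=np.array([atz(t,(x,y),.072)[:2] for x,y in zip(xs,ys)])
r=cv2.minAreaRect((P*1000).astype(np.float32)); print('grip',len(xs),P.mean(0),r,cv2.boxPoints(r))
for nm,d,c in [('top',t,[(340+x/7,225+y/8.333) for x,y in [(585,58),(650,270),(470,345),(410,130)]]),('scene',s,[(135+x/5,170+y/5) for x,y in [(182,97),(280,195),(127,290),(33,183)]])]:
    Q=np.array([atz(d,p,.066) for p in c]);print(nm,Q,Q.mean(0)); e=np.roll(Q,-1,0)-Q;print(np.linalg.norm(e,axis=1),np.degrees(np.arctan2(e[:,1],e[:,0])))
# spring block top
Q=[atz(s,(260+x/7,150+y/6),.048) for x,y in [(548,158),(607,197),(570,222),(510,185)]];print('block',np.array(Q),np.mean(Q,0))
Q=[atz(t,(210+x/6,170+y/6),.048) for x,y in [(77,332),(107,318),(127,367),(100,383)]];print('block top',np.mean(Q,0))
# lid circle
a=[(50,275),(527,275),(290,37),(290,515)]
Q=[atz(t,(210+x/6,170+y/6),.012) for x,y in a];print('lid',np.array(Q),np.mean(Q,0))
# tray
for nm,d in [('top',t),('scene',s)]:
    for o,z in [('tray',0),('stand',0),('lid',0),('bar_gap',.034),('collar_nominal',.034)]:
        print(nm,o,[atz(d,r['pixel'][::-1],z) for r in robot.tip_of(nm,o)][:1])
E
```

```text
grip 72 [0.5584 0.0137] ((557.2168579101562, 11.908852577209473), (62.40364074707031, 19.176910400390625), 25.20755386352539) [[524.9027   7.2954]
 [533.0701 -10.0553]
 [589.531   16.5223]
 [581.3636  33.873 ]]
top [[ 0.5175 -0.421   0.066 ]
 [ 0.4523 -0.4443  0.066 ]
 [ 0.4278 -0.3779  0.066 ]
 [ 0.4937 -0.3561  0.066 ]] [ 0.4728 -0.3998  0.066 ]
[0.0693 0.0708 0.0694 0.0691] [-160.3102  110.2403   18.2864  -69.8657]
scene [[ 0.4275 -0.2504  0.066 ]
 [ 0.4931 -0.2258  0.066 ]
 [ 0.5171 -0.2905  0.066 ]
 [ 0.451  -0.3143  0.066 ]] [ 0.4722 -0.2703  0.066 ]
[0.07   0.069  0.0703 0.0682] [  20.5051  -69.6227 -160.1892  110.1442]
block [[0.5063 0.093  0.048 ]
 [0.5303 0.1011 0.048 ]
 [0.5368 0.085  0.048 ]
 [0.514  0.0761 0.048 ]] [0.5219 0.0888 0.048 ]
block top [0.5174 0.0895 0.048 ]
lid [[ 0.5536  0.1176  0.012 ]
 [ 0.5582 -0.0969  0.012 ]
 [ 0.6645  0.0124  0.012 ]
 [ 0.4482  0.007   0.012 ]] [0.5561 0.01   0.012 ]
top tray [array([0.5281, 0.2822, 0.    ])]
top stand [array([ 0.4725, -0.2734,  0.    ])]
top lid [array([0.556 , 0.0042, 0.    ])]
top bar_gap [array([0.5418, 0.0496, 0.034 ])]
top collar_nominal [array([0.5349, 0.0497, 0.034 ])]
scene tray [array([0.5277, 0.2875, 0.    ])]
scene stand [array([ 0.4792, -0.2652,  0.    ])]
scene lid [array([0.5606, 0.0138, 0.    ])]
scene bar_gap [array([0.5475, 0.0373, 0.034 ])]
scene collar_nominal [array([0.5299, 0.059 , 0.034 ])]
```

Emit:
{"op": "arm_command", "data": {
  "plan": [
    {"tx": 0.64, "ty": 0.86, "tz": 0.1, "az": -0.05, "jaw": -1},
    {"tx": 0.64, "ty": 0.86, "tz": 0.1, "az": -0.05, "jaw": -1},
    {"tx": 0.64, "ty": 0.86, "tz": 0.1, "az": -0.05, "jaw": -1},
    {"tx": 0.64, "ty": 0.86, "tz": 0.1, "az": -0.05, "jaw": -1},
    {"tx": 0.64, "ty": 0.86, "tz": 0.1, "az": -0.05, "jaw": -1},
    {"tx": 0.64, "ty": 0.86, "tz": 0.1, "az": -0.05, "jaw": -1},
    {"tx": 0.64, "ty": 0.86, "tz": 0.1, "az": -0.05, "jaw": -1},
    {"tx": 0.64, "ty": 0.86, "tz": 0.1, "az": -0.05, "jaw": -1},
    {"tx": 0.64, "ty": 0.86, "tz": 0.1, "az": -0.05, "jaw": -1},
    {"tx": 0.64, "ty": 0.86, "tz": 0.1, "az": -0.05, "jaw": -1},
    {"tx": 0.64, "ty": 0.86, "tz": 0.1, "az": -0.05, "jaw": -1},
    {"tx": 0.64, "ty": 0.86, "tz": 0.1, "az": -0.05, "jaw": -1},
    {"tx": 0.64, "ty": 0.86, "tz": 0.1, "az": -0.05, "jaw": -1},
    {"tx": 0.64, "ty": 0.86, "tz": 0.1, "az": -0.05, "jaw": -1},
    {"jaw": -1},
    {"jaw": -1}
  ]
}}

```text
validation failed for argument at $.pl...
```

```bash
python3 - <<'E'
from h import *
d=snap('wrist','w1.png'); import pickle; pickle.dump(d,open('w1.pkl','wb'))
print(robot.sense()['ee_pos'],robot.sense()['ee_rot'],proj(d,[[.4725,-.27,.1255],[.4725,-.27,.066]]),ray(d,(280,210)))
E
```

```text
[ 0.24786826 -0.57377256  0.23134087] [3.07645002e+00 6.36030697e-01 1.10304743e-05] [[ -42.52796561 -325.01611001]
 [  37.48843148 -211.42193736]] (array([ 0.30836102, -0.54789579,  0.37423533]), array([-0.23943751, -0.10961438, -0.96474254]))
```

View pics/w1.png

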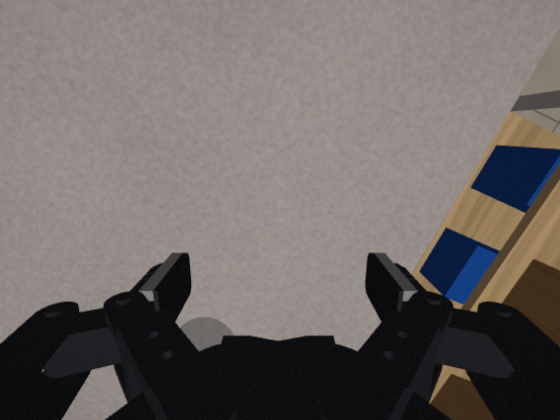

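The wrist picture shows only bare counter, with the fingertips at about (180,270) and (375,270). The move call was refused, so I'll retry with complete rows.

Emit:
{"op": "arm_command", "data": {
  "plan": [
    {"tx": 0.64, "ty": 0.86, "tz": 0.1, "ax": 0, "ay": 0, "az": -0.05, "jaw": -1}
  ]
}}

```text
clock: 2.38
ee_pos: [0.2593, -0.5557, 0.2333]
ee_rot: [3.079, 0.618, -0.005]
ft_force: [-1.2, 0.0, 0.3]
opening: 0.997
```

Emit:
{"op": "arm_command", "data": {
  "plan": [
    {"tx": 0.64, "ty": 0.86, "tz": 0.1, "ax": 0, "ay": 0, "az": -0.05, "jaw": -1},
    {"tx": 0.64, "ty": 0.86, "tz": 0.1, "ax": 0, "ay": 0, "az": -0.05, "jaw": -1},
    {"tx": 0.64, "ty": 0.86, "tz": 0.1, "ax": 0, "ay": 0, "az": -0.05, "jaw": -1},
    {"tx": 0.64, "ty": 0.86, "tz": 0.1, "ax": 0, "ay": 0, "az": -0.05, "jaw": -1},
    {"tx": 0.64, "ty": 0.86, "tz": 0.1, "ax": 0, "ay": 0, "az": -0.05, "jaw": -1},
    {"tx": 0.64, "ty": 0.86, "tz": 0.1, "ax": 0, "ay": 0, "az": -0.05, "jaw": -1},
    {"tx": 0.64, "ty": 0.86, "tz": 0.1, "ax": 0, "ay": 0, "az": -0.05, "jaw": -1},
    {"tx": 0.64, "ty": 0.86, "tz": 0.1, "ax": 0, "ay": 0, "az": -0.05, "jaw": -1},
    {"tx": 0.64, "ty": 0.86, "tz": 0.1, "ax": 0, "ay": 0, "az": -0.05, "jaw": -1},
    {"tx": 0.64, "ty": 0.86, "tz": 0.1, "ax": 0, "ay": 0, "az": -0.05, "jaw": -1},
    {"tx": 0.64, "ty": 0.86, "tz": 0.1, "ax": 0, "ay": 0, "az": -0.05, "jaw": -1},
    {"tx": 0.64, "ty": 0.86, "tz": 0.1, "ax": 0, "ay": 0, "az": -0.05, "jaw": -1},
    {"tx": 0.64, "ty": 0.86, "tz": 0.1, "ax": 0, "ay": 0, "az": -0.05, "jaw": -1},
    {"tx": 0, "ty": 0, "tz": 0, "ax": 0, "ay": 0, "az": 0, "jaw": -1},
    {"tx": 0, "ty": 0, "tz": 0, "ax": 0, "ay": 0, "az": 0, "jaw": -1}
  ]
}}

```text
clock: 3.63
ee_pos: [0.473, -0.2712, 0.2665]
ee_rot: [-3.093, -0.547, -0.001]
ft_force: [-0.5, -0.6, 0.4]
opening: 0.998
```

```bash
python3 - <<'E'
from h import *
d=snap('wrist','w2.png'); import pickle; pickle.dump(d,open('w2.pkl','wb'))
print(robot.sense()['ee_pos'],robot.sense()['ee_rot'],proj(d,[[.4725,-.27,.1255],[.4725,-.27,.066]]),ray(d,(280,210)))
E
```

```text
[ 0.47192396 -0.27266477  0.26634483] [ 3.09388333e+00  5.43438665e-01 -2.27563795e-04] [[276.84914527 198.80490586]
 [277.09091974 187.57019623]] (array([ 0.53475841, -0.24884616,  0.40946067]), array([-0.24484094, -0.09546318, -0.96489041]))
```

View pics/w2.png

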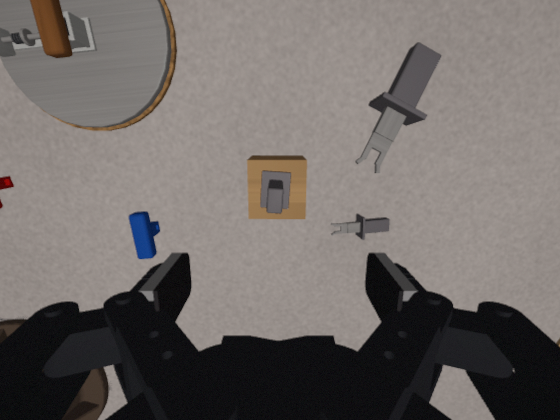

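The wrist view shows the stand aligned with the jaws: stand top spans about (248–306, 158–219), with the handle at about (276,195). Next I'll survey the lid from above with empty jaws.

```bash
python3 - <<'E'
from h import *; import pickle
d=pickle.load(open('w2.pkl','rb'))
cv2.imwrite('pics/w2z.png',cv2.resize(d['img'][145:230,235:320,::-1],None,fx=7,fy=7,interpolation=cv2.INTER_CUBIC))
E
```

Emit:
{"op": "arm_command", "data": {
  "plan": [
    {"tx": 0.2, "ty": 1.0, "tz": 0, "ax": 0, "ay": 0, "az": 0.08, "jaw": -1},
    {"tx": 0.2, "ty": 1.0, "tz": 0, "ax": 0, "ay": 0, "az": 0.08, "jaw": -1},
    {"tx": 0.2, "ty": 1.0, "tz": 0, "ax": 0, "ay": 0, "az": 0.08, "jaw": -1},
    {"tx": 0.2, "ty": 1.0, "tz": 0, "ax": 0, "ay": 0, "az": 0.08, "jaw": -1},
    {"tx": 0.2, "ty": 1.0, "tz": 0, "ax": 0, "ay": 0, "az": 0.08, "jaw": -1},
    {"tx": 0.2, "ty": 1.0, "tz": 0, "ax": 0, "ay": 0, "az": 0.08, "jaw": -1},
    {"tx": 0.2, "ty": 1.0, "tz": 0, "ax": 0, "ay": 0, "az": 0.08, "jaw": -1},
    {"tx": 0.2, "ty": 1.0, "tz": 0, "ax": 0, "ay": 0, "az": 0.08, "jaw": -1},
    {"tx": 0.2, "ty": 1.0, "tz": 0, "ax": 0, "ay": 0, "az": 0.08, "jaw": -1},
    {"tx": 0.2, "ty": 1.0, "tz": 0, "ax": 0, "ay": 0, "az": 0.08, "jaw": -1},
    {"tx": 0.2, "ty": 1.0, "tz": 0, "ax": 0, "ay": 0, "az": 0.08, "jaw": -1},
    {"tx": 0.2, "ty": 1.0, "tz": 0, "ax": 0, "ay": 0, "az": 0.08, "jaw": -1},
    {"tx": 0, "ty": 0, "tz": 0, "ax": 0, "ay": 0, "az": 0, "jaw": -1},
    {"tx": 0, "ty": 0, "tz": 0, "ax": 0, "ay": 0, "az": 0, "jaw": -1},
    {"tx": 0, "ty": 0, "tz": 0, "ax": 0, "ay": 0, "az": 0, "jaw": -1}
  ]
}}

```text
clock: 4.93
ee_pos: [0.5317, 0.0254, 0.2661]
ee_rot: [3.069, 0.668, -0.001]
ft_force: [-0.1, -0.3, -0.4]
opening: 1.001
```

```bash
python3 - <<'E'
from h import *
d=snap('wrist','w3.png'); import pickle; pickle.dump(d,open('w3.pkl','wb'))
print(robot.sense()['ee_pos'],robot.sense()['ee_rot'],ray(d,(280,210)))
E
```

```text
[0.53173061 0.0250794  0.26616866] [ 3.06912790e+00  6.66463442e-01 -9.02960956e-04] (array([0.59176231, 0.0526011 , 0.40897098]), array([-0.23752339, -0.11552588, -0.9645259 ]))
```

View pics/w3.png

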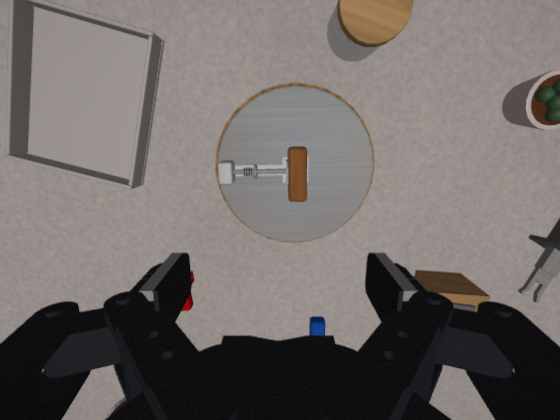

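View pics/w2z.png

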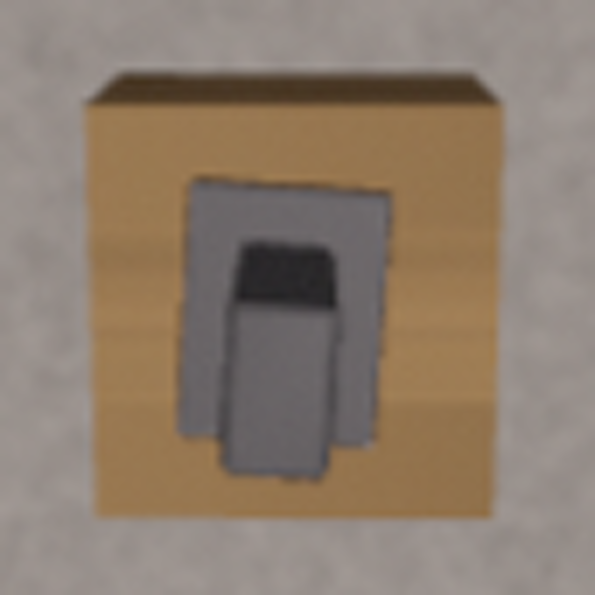

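```bash
python3 - <<'E'
from h import *; import pickle
np.set_printoptions(precision=4,suppress=True)
d=pickle.load(open('w2.pkl','rb'))
def quad(c,z,n):
    Q=np.array([atz(d,(235+(x+.5)/7-.5,145+(y+.5)/7-.5),z) for x,y in c]);e=np.roll(Q,-1,0)-Q
    print(n,Q.mean(0),np.linalg.norm(e,axis=1),np.degrees(np.arctan2(e[:,1],e[:,0])))
quad([(86,102),(500,102),(493,517),(97,517)],.066,'stand')
quad([(193,180),(391,192),(372,447),(178,438)],.071,'flange')
quad([(235,302),(338,306),(327,478),(222,470)],.1255,'handle')
d=pickle.load(open('w3.pkl','rb'))
cv2.imwrite('pics/w3z.png',cv2.resize(d['img'][130:215,210:320,::-1],None,fx=7,fy=7,interpolation=cv2.INTER_CUBIC))
E
```

```text
stand [ 0.47   -0.2702  0.066 ] [0.0689 0.0722 0.0695 0.0722] [ -69.974  -159.5273  110.0462   19.9787]
flange [ 0.4701 -0.2683  0.071 ] [0.0329 0.0439 0.0333 0.0443] [ -73.441  -163.5999  107.2948   15.8967]
handle [ 0.4703 -0.2684  0.1255] [0.0146 0.0253 0.0152 0.0247] [ -72.2238 -163.3288  105.5183   15.172 ]
```

View pics/w3z.png

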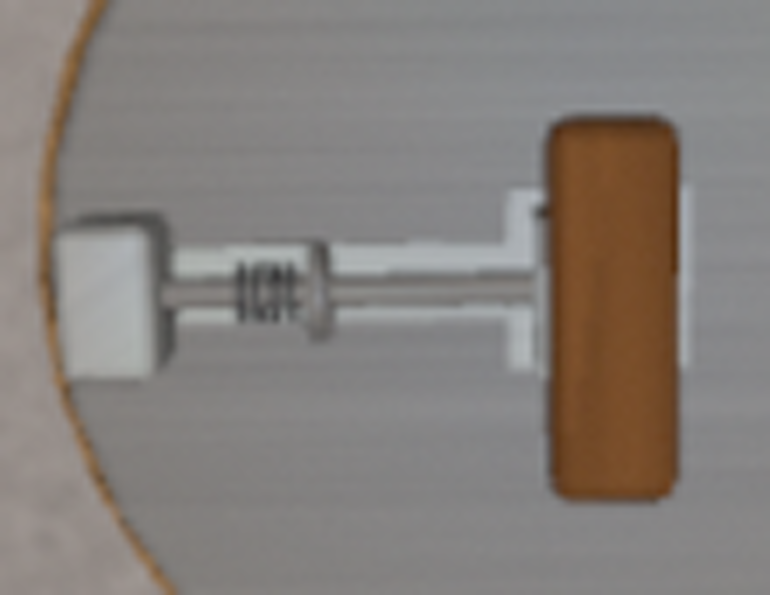

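```bash
python3 - <<'E'
from h import *; import pickle
np.set_printoptions(precision=4,suppress=True)
d=pickle.load(open('w3.pkl','rb'))
U=lambda p:(210+(p[0]+.5)/7-.5,130+(p[1]+.5)/7-.5)
def quad(c,z,n):
    Q=np.array([atz(d,U(p),z) for p in c]);e=np.roll(Q,-1,0)-Q
    print(n,Q.mean(0),np.linalg.norm(e,axis=1),np.degrees(np.arctan2(e[:,1],e[:,0])))
quad([(548,118),(679,118),(679,500),(548,500)],.074,'grip')
quad([(55,228),(152,222),(155,378),(68,378)],.048,'block')
A=atz(d,U((180,292.5)),.034);B=atz(d,U((520,287.5)),.034);e=A-B;print('bar',A,B,np.degrees(np.arctan2(e[1],e[0])))
C=atz(d,U((332,290)),.034);C2=atz(d,U((320,244)),.043);print('collar',C,C2)
br=[atz(d,U(p),.0215) for p in [(507,188),(507,372),(692,372),(692,188)]];print('bracket base',np.mean(br,0),np.linalg.norm(br[0]-br[1]),np.linalg.norm(br[1]-br[2]))
# lid ellipse
img=d['img'];m=robot.masks_of('wrist','lid')[0]['pixels'].astype(np.uint8)
c=max(cv2.findContours(m,0,1)[0],key=cv2.contourArea)[:,0]
P=np.array([atz(d,p,.015)[:2] for p in c]);h=cv2.convexHull((P*1000).astype(np.float32));print('lid',cv2.minEnclosingCircle(h))
r,=robot.masks_of('wrist','tray')[:1];print(r['rect'],robot.tip_of('wrist','lid'))
for p in [(18,0),(160,38),(135,186),(10,156)]: print('tray',atz(d,p,.035))
E
```

```text
grip [0.5562 0.0122 0.074 ] [0.021  0.0631 0.0221 0.0631] [ -65.5021 -154.037   114.5075   25.0081]
block [0.5181 0.0914 0.048 ] [0.0171 0.0277 0.0156 0.0267] [ -61.9972 -156.7692  114.5043   26.4136]
bar [0.5224 0.0815 0.034 ] [0.5492 0.025  0.034 ] 115.3449957369826
collar [0.5344 0.0563 0.034 ] [0.5424 0.0614 0.043 ]
bracket base [0.5551 0.0109 0.0215] 0.034868047500466355 0.035483455233326376
lid ((556.304443359375, 13.155387878417969), 107.5422592163086)
[3.7, 0.7, 161.3, 186.4] [{'pixel': [168.0, 290.6], 'score': 0.89}, {'pixel': [293.3, 435.9], 'score': 0.33}]
tray [0.5991 0.3742 0.035 ]
tray [0.6285 0.2182 0.035 ]
tray [0.4509 0.1928 0.035 ]
tray [0.4223 0.3485 0.035 ]
```

Emit:
{"op": "arm_command", "data": {
  "plan": [
    {"tx": -0.206, "ty": -0.978, "tz": -0.2, "ax": 0, "ay": 0, "az": -0.137, "jaw": -1},
    {"tx": -0.206, "ty": -0.978, "tz": -0.2, "ax": 0, "ay": 0, "az": -0.137, "jaw": -1},
    {"tx": -0.206, "ty": -0.978, "tz": -0.2, "ax": 0, "ay": 0, "az": -0.137, "jaw": -1},
    {"tx": -0.206, "ty": -0.978, "tz": -0.2, "ax": 0, "ay": 0, "az": -0.137, "jaw": -1},
    {"tx": -0.206, "ty": -0.978, "tz": -0.2, "ax": 0, "ay": 0, "az": -0.137, "jaw": -1},
    {"tx": -0.206, "ty": -0.978, "tz": -0.2, "ax": 0, "ay": 0, "az": -0.137, "jaw": -1},
    {"tx": -0.206, "ty": -0.978, "tz": -0.2, "ax": 0, "ay": 0, "az": -0.137, "jaw": -1},
    {"tx": -0.206, "ty": -0.978, "tz": -0.2, "ax": 0, "ay": 0, "az": -0.137, "jaw": -1},
    {"tx": -0.206, "ty": -0.978, "tz": -0.2, "ax": 0, "ay": 0, "az": -0.137, "jaw": -1},
    {"tx": -0.206, "ty": -0.978, "tz": -0.2, "ax": 0, "ay": 0, "az": -0.137, "jaw": -1},
    {"tx": -0.206, "ty": -0.978, "tz": -0.2, "ax": 0, "ay": 0, "az": -0.137, "jaw": -1},
    {"tx": -0.206, "ty": -0.978, "tz": -0.2, "ax": 0, "ay": 0, "az": -0.137, "jaw": -1},
    {"tx": 0, "ty": 0, "tz": 0, "ax": 0, "ay": 0, "az": 0, "jaw": -1},
    {"tx": 0, "ty": 0, "tz": 0, "ax": 0, "ay": 0, "az": 0, "jaw": -1},
    {"tx": 0, "ty": 0, "tz": 0, "ax": 0, "ay": 0, "az": 0, "jaw": -1}
  ]
}}

```text
clock: 6.38
ee_pos: [0.47, -0.266, 0.2064]
ee_rot: [-3.109, -0.448, -0.0]
ft_force: [-0.3, 1.0, -0.0]
opening: 0.997
```

```bash
python3 - <<'E'
from h import *
d=snap('wrist','w4.png'); import pickle; pickle.dump(d,open('w4.pkl','wb'))
s=robot.sense();print(s['ee_pos'],s['ee_rot'],2*np.degrees(np.arctan2(s['ee_rot'][1],s['ee_rot'][0])))
print(proj(d,[[.4702,-.2684,.1255]]))
E
```

```text
[ 0.47030342 -0.26543169  0.20652201] [-3.10883457e+00 -4.50327504e-01 -7.37642092e-04] -343.5155979567983
[[281.0800919 216.2661903]]
```

View pics/w4.png

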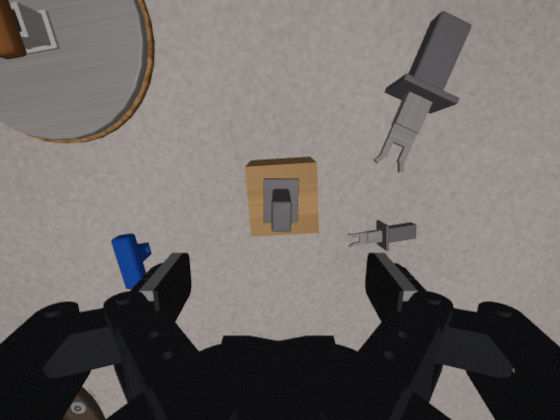

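Emit:
{"op": "arm_command", "data": {
  "plan": [
    {"tx": 0, "ty": -0.12, "tz": -0.5, "ax": 0, "ay": 0, "az": 0, "jaw": -1},
    {"tx": 0, "ty": 0, "tz": -0.9, "ax": 0, "ay": 0, "az": 0, "jaw": -1},
    {"tx": 0, "ty": 0, "tz": -0.9, "ax": 0, "ay": 0, "az": 0, "jaw": -1},
    {"tx": 0, "ty": 0, "tz": -0.9, "ax": 0, "ay": 0, "az": 0, "jaw": -1},
    {"tx": 0, "ty": 0, "tz": -0.9, "ax": 0, "ay": 0, "az": 0, "jaw": -1},
    {"tx": 0, "ty": 0, "tz": -0.5, "ax": 0, "ay": 0, "az": 0, "jaw": -1},
    {"tx": 0, "ty": 0, "tz": -0.3, "ax": 0, "ay": 0, "az": 0, "jaw": -1},
    {"tx": 0, "ty": 0, "tz": 0, "ax": 0, "ay": 0, "az": 0, "jaw": -1},
    {"tx": 0, "ty": 0, "tz": 0, "ax": 0, "ay": 0, "az": 0, "jaw": -1},
    {"tx": 0, "ty": 0, "tz": 0, "ax": 0, "ay": 0, "az": 0, "jaw": -1}
  ]
}}

```text
clock: 7.27
ee_pos: [0.4709, -0.2691, 0.0849]
ee_rot: [3.108, 0.45, 0.002]
ft_force: [-0.4, -0.6, 1.1]
opening: 1.0
```

```bash
python3 - <<'E'
from h import *
d=snap('wrist','w5.png'); import pickle; pickle.dump(d,open('w5.pkl','wb'))
s=robot.sense();print(s['ee_pos'],s['ee_rot'],s['ft_force'])
E
```

```text
[ 0.47092312 -0.26925699  0.08498033] [3.10817366e+00 4.49664169e-01 2.63086188e-03] [-0.30291599  1.09589187  0.21539404]
```

View pics/w5.png

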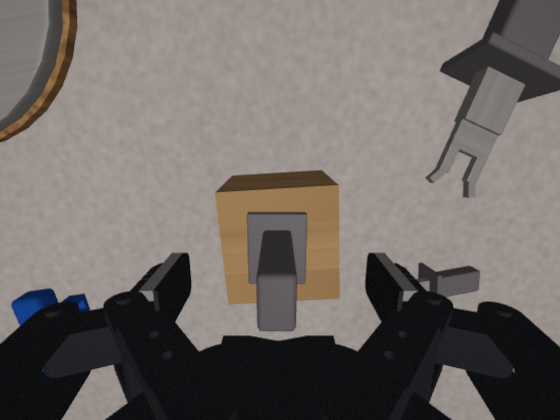

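The handle sits between the pads at about (277,295). I'll close on it.

Emit:
{"op": "arm_command", "data": {
  "plan": [
    {"tx": 0, "ty": 0, "tz": 0, "ax": 0, "ay": 0, "az": 0, "jaw": 1},
    {"tx": 0, "ty": 0, "tz": 0, "ax": 0, "ay": 0, "az": 0, "jaw": 1},
    {"tx": 0, "ty": 0, "tz": 0, "ax": 0, "ay": 0, "az": 0, "jaw": 1},
    {"tx": 0, "ty": 0, "tz": 0, "ax": 0, "ay": 0, "az": 0, "jaw": 1},
    {"tx": 0, "ty": 0, "tz": 0, "ax": 0, "ay": 0, "az": 0, "jaw": 1},
    {"tx": 0, "ty": 0, "tz": 0, "ax": 0, "ay": 0, "az": 0, "jaw": 1},
    {"tx": 0, "ty": 0, "tz": 0, "ax": 0, "ay": 0, "az": 0, "jaw": 1},
    {"tx": 0, "ty": 0, "tz": 0, "ax": 0, "ay": 0, "az": 0, "jaw": 1}
  ],
  "squeeze": 70
}}

```text
clock: 7.98
ee_pos: [0.4702, -0.2693, 0.084]
ee_rot: [3.109, 0.449, 0.0]
ft_force: [0.1, 0.2, 3.1]
opening: 0.182
```

Emit:
{"op": "arm_command", "data": {
  "plan": [
    {"tx": 0, "ty": 0, "tz": 0.3, "ax": 0, "ay": 0, "az": 0, "jaw": 1},
    {"tx": 0, "ty": 0, "tz": 0.6, "ax": 0, "ay": 0, "az": 0, "jaw": 1},
    {"tx": 0, "ty": 0, "tz": 0.9, "ax": 0, "ay": 0, "az": 0, "jaw": 1},
    {"tx": 0, "ty": 0, "tz": 0.9, "ax": 0, "ay": 0, "az": 0, "jaw": 1},
    {"tx": 0, "ty": 0, "tz": 0.9, "ax": 0, "ay": 0, "az": 0, "jaw": 1},
    {"tx": 0, "ty": 0, "tz": 0.9, "ax": 0, "ay": 0, "az": 0, "jaw": 1},
    {"tx": 0, "ty": 0, "tz": 0.5, "ax": 0, "ay": 0, "az": 0, "jaw": 1},
    {"tx": 0, "ty": 0, "tz": 0.2, "ax": 0, "ay": 0, "az": 0, "jaw": 1},
    {"tx": 0, "ty": 0, "tz": 0, "ax": 0, "ay": 0, "az": 0, "jaw": 1},
    {"tx": 0, "ty": 0, "tz": 0, "ax": 0, "ay": 0, "az": 0, "jaw": 1}
  ]
}}

```text
clock: 8.82
ee_pos: [0.4697, -0.269, 0.2133]
ee_rot: [-3.109, -0.449, 0.001]
ft_force: [-0.5, 0.3, -1.2]
opening: 0.182
```

```bash
python3 - <<'E'
from h import *
d=snap('wrist','w6.png'); import pickle; pickle.dump(d,open('w6.pkl','wb'))
s=robot.sense();print(s['ee_pos'],s['ee_rot'],s['ft_force'],s['opening'])
d=snap('scene','s6.png')
E
```

```text
[ 0.46941596 -0.26888946  0.21283526] [-3.10844573e+00 -4.49108777e-01  2.17586999e-03] [ 0.22542552 -0.09676633 -0.80068947] 0.17827537825861833
```

View pics/w6.png

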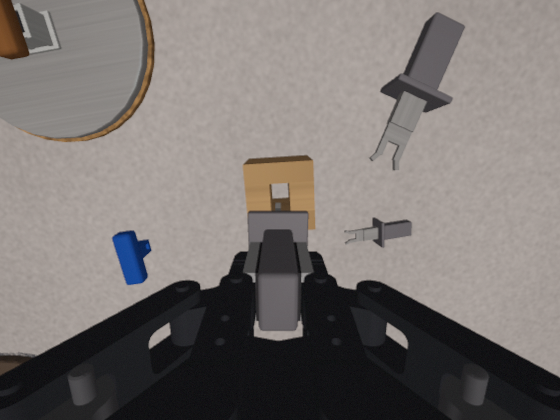

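View pics/s6.png

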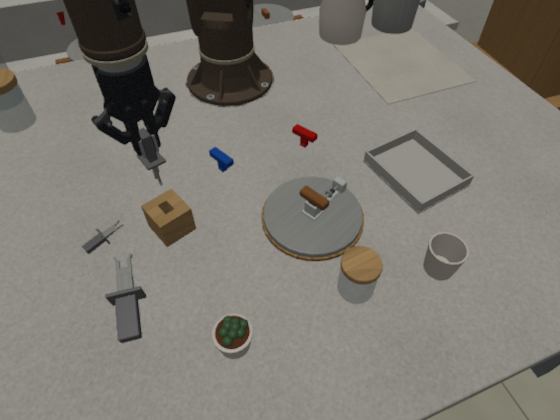

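The tool is held upright and the empty pocket shows at about (280,190) in the wrist view. Now moving over the bar.

Emit:
{"op": "arm_command", "data": {
  "plan": [
    {"tx": 0.223, "ty": 0.953, "tz": 0, "ax": 0, "ay": 0, "az": 0.129, "jaw": 1},
    {"tx": 0.223, "ty": 0.953, "tz": 0, "ax": 0, "ay": 0, "az": 0.129, "jaw": 1},
    {"tx": 0.223, "ty": 0.953, "tz": 0, "ax": 0, "ay": 0, "az": 0.129, "jaw": 1},
    {"tx": 0.223, "ty": 0.953, "tz": 0, "ax": 0, "ay": 0, "az": 0.129, "jaw": 1},
    {"tx": 0.223, "ty": 0.953, "tz": 0, "ax": 0, "ay": 0, "az": 0.129, "jaw": 1},
    {"tx": 0.223, "ty": 0.953, "tz": 0, "ax": 0, "ay": 0, "az": 0.129, "jaw": 1},
    {"tx": 0.223, "ty": 0.953, "tz": 0, "ax": 0, "ay": 0, "az": 0.129, "jaw": 1},
    {"tx": 0.223, "ty": 0.953, "tz": 0, "ax": 0, "ay": 0, "az": 0.129, "jaw": 1},
    {"tx": 0.223, "ty": 0.953, "tz": 0, "ax": 0, "ay": 0, "az": 0.129, "jaw": 1},
    {"tx": 0.223, "ty": 0.953, "tz": 0, "ax": 0, "ay": 0, "az": 0.129, "jaw": 1},
    {"tx": 0.223, "ty": 0.953, "tz": 0, "ax": 0, "ay": 0, "az": 0.129, "jaw": 1},
    {"tx": 0.223, "ty": 0.953, "tz": 0, "ax": 0, "ay": 0, "az": 0.129, "jaw": 1},
    {"tx": 0.223, "ty": 0.953, "tz": 0, "ax": 0, "ay": 0, "az": 0.129, "jaw": 1},
    {"tx": 0, "ty": 0, "tz": 0, "ax": 0, "ay": 0, "az": 0, "jaw": 1},
    {"tx": 0, "ty": 0, "tz": 0, "ax": 0, "ay": 0, "az": 0, "jaw": 1},
    {"tx": 0, "ty": 0, "tz": 0, "ax": 0, "ay": 0, "az": 0, "jaw": 1},
    {"tx": 0, "ty": 0, "tz": 0, "ax": 0, "ay": 0, "az": 0, "jaw": 1}
  ]
}}

```text
clock: 10.33
ee_pos: [0.5421, 0.0391, 0.2132]
ee_rot: [3.068, 0.673, -0.002]
ft_force: [-0.4, 0.5, -0.1]
opening: 0.178
```

```bash
python3 - <<'E'
from h import *
s=robot.sense();print(s['ee_pos'],2*np.degrees(np.arctan(s['ee_rot'][1]/s['ee_rot'][0])),s['ee_rot'],s['ft_force'],s['opening'])
d=snap('wrist','w7.png')
d=snap('scene','s7.png')
a=cv2.resize(d['img'][90:230,270:380,::-1],None,fx=5,fy=4.28,interpolation=cv2.INTER_CUBIC);cv2.imwrite('pics/s7z.png',a)
E
```

```text
[0.54210635 0.03914191 0.21322203] 24.72741911256454 [ 3.06818890e+00  6.72548068e-01 -2.15256691e-03] [-0.43536028  0.46801046 -0.07544342] 0.1783554839982643
```

View pics/s7z.png

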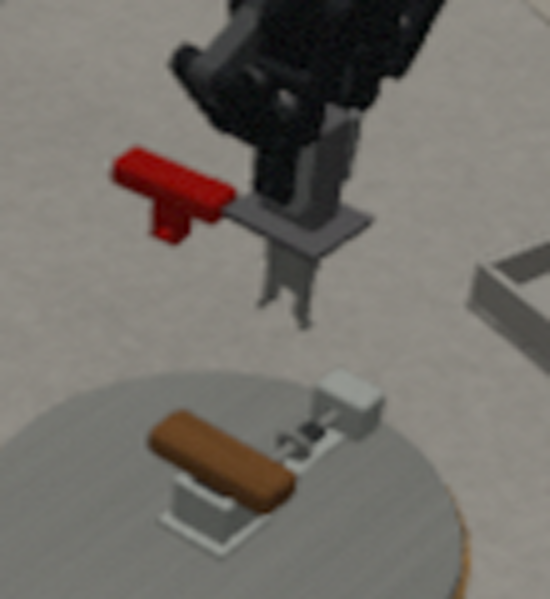

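View pics/w7.png

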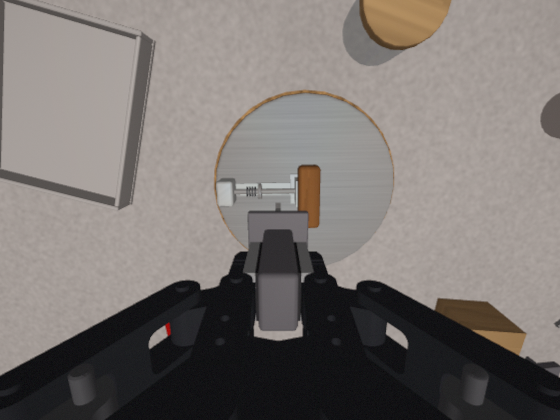

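```bash
python3 - <<'E'
from h import *; 
d=robot.get_image('scene');w=robot.get_image('wrist')
c=np.array([.5421,.0391,.2132]);a=np.radians(24.8);X=np.array([np.cos(a),np.sin(a),0]);Y=np.array([-np.sin(a),np.cos(a),0]);Z=np.array([0,0,1])
f=lambda p:((p[:,0]-270)*5,(p[:,1]-90)*4.28)
print('tips',np.array(f(proj(d,[c-Z*.0745-X*.01,c-Z*.0745+X*.01,c-Z*.0745]))).T)
print('flange',np.array(f(proj(d,[c-Z*.0135+X*sx*.022+Y*sy*.017 for sx,sy in [(-1,-1),(1,-1),(1,1),(-1,1)]]))).T)
o=np.array([.5558,.012,0])
print('bar',np.array(f(proj(d,[o+Y*.012+Z*.034,o+Y*.054+Z*.034,o+Y*.05+Z*.034]))).T)
print('wrist flange',proj(w,[c-Z*.0135+X*sx*.022+Y*sy*.017 for sx,sy in [(-1,-1),(1,-1),(1,1),(-1,1)]]))
print('wrist top',proj(w,[c+Z*.0415+X*sx*.013+Y*sy*.008 for sx,sy in [(-1,-1),(1,-1),(1,1),(-1,1)]]))
print('wrist bar', proj(w,[o+Y*k+Z*.034 for k in(.02,.05,.08)]))
cv2.imwrite('pics/w7z.png',cv2.resize(w['img'][160:340,200:350,::-1],None,fx=4,fy=3.3,interpolation=cv2.INTER_CUBIC))
E
```

```text
tips [[262.43328325 304.65790479]
 [302.65236287 326.19026589]
 [282.43405112 315.36585136]]
flange [[219.53405062 207.97626992]
 [313.98916733 256.64026312]
 [372.88427978 216.90386119]
 [278.97356237 170.24854051]]
bar [[236.23532518 488.97269447]
 [299.61157024 442.13432268]
 [293.69983213 446.50340746]]
wrist flange [[306.75543284 283.21785962]
 [308.61639802 212.34093436]
 [247.74060058 212.44276858]
 [249.8664097  283.28675793]]
wrist top [[297.92912056 331.65337501]
 [298.99532605 273.7364175 ]
 [257.38404482 273.78938588]
 [258.67876745 331.68852804]]
wrist bar [[287.42908371 190.29538543]
 [260.77516139 190.34380729]
 [234.13049508 190.39221234]]
```

View pics/w7z.png

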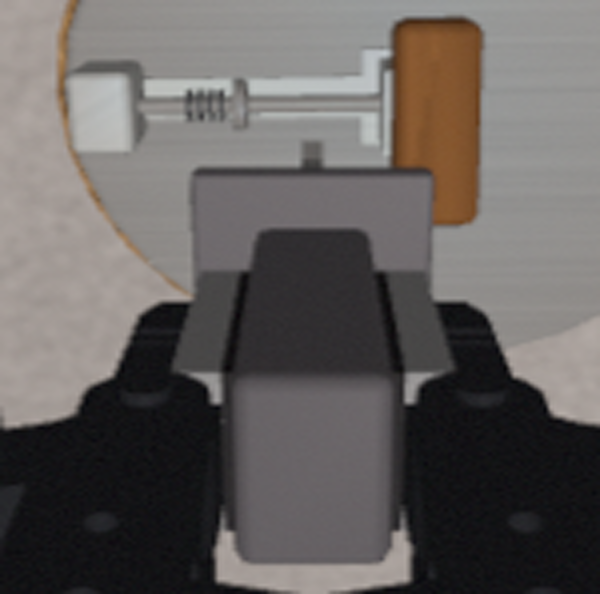

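Emit:
{"op": "arm_command", "data": {
  "plan": [
    {"tx": -0.036, "ty": -0.016, "tz": -0.4, "ax": 0, "ay": 0, "az": 0.02, "jaw": 1},
    {"tx": 0, "ty": 0, "tz": -0.7, "ax": 0, "ay": 0, "az": 0, "jaw": 1},
    {"tx": 0, "ty": 0, "tz": -0.7, "ax": 0, "ay": 0, "az": 0, "jaw": 1},
    {"tx": 0, "ty": 0, "tz": -0.7, "ax": 0, "ay": 0, "az": 0, "jaw": 1},
    {"tx": 0, "ty": 0, "tz": -0.6, "ax": 0, "ay": 0, "az": 0, "jaw": 1},
    {"tx": 0, "ty": 0, "tz": -0.3, "ax": 0, "ay": 0, "az": 0, "jaw": 1},
    {"tx": 0, "ty": 0, "tz": -0.12, "ax": 0, "ay": 0, "az": 0, "jaw": 1},
    {"tx": 0, "ty": 0, "tz": 0, "ax": 0, "ay": 0, "az": 0, "jaw": 1},
    {"tx": 0, "ty": 0, "tz": 0, "ax": 0, "ay": 0, "az": 0, "jaw": 1},
    {"tx": 0, "ty": 0, "tz": 0, "ax": 0, "ay": 0, "az": 0, "jaw": 1},
    {"tx": 0, "ty": 0, "tz": 0, "ax": 0, "ay": 0, "az": 0, "jaw": 1}
  ]
}}

```text
clock: 11.45
ee_pos: [0.5422, 0.0402, 0.1267]
ee_rot: [3.067, 0.678, 0.002]
ft_force: [-1.2, -0.5, -0.9]
opening: 0.178
```

```bash
python3 - <<'E'
from h import *
s=robot.sense();print(s['ee_pos'],2*np.degrees(np.arctan(s['ee_rot'][1]/s['ee_rot'][0])),s['ft_force'],s['opening'])
w=snap('wrist','w8.png')
d=snap('scene','s8.png')
a=cv2.resize(d['img'][130:220,280:370,::-1],None,fx=6,fy=6,interpolation=cv2.INTER_CUBIC);
b=cv2.resize(w['img'][130:280,180:350,::-1],None,fx=3.6,fy=3.6,interpolation=cv2.INTER_CUBIC);cv2.imwrite('pics/s8z.png',a);cv2.imwrite('pics/w8z.png',b)
E
```

```text
[0.54219343 0.04021695 0.12665931] 24.920222108773167 [-1.21480734 -0.54147431 -0.90980171] 0.1779413778530365
```

View pics/s8z.png

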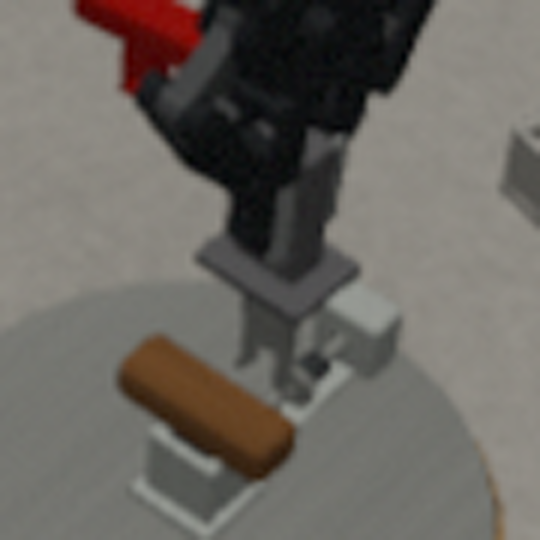

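View pics/w8z.png

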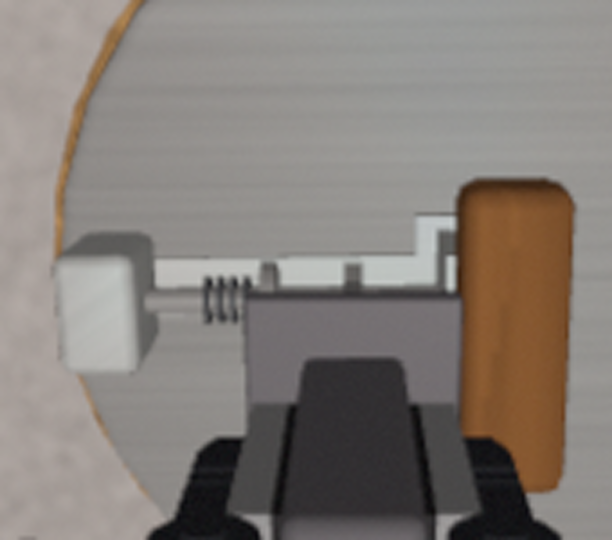

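```bash
python3 - <<'E'
from h import *
w=robot.get_image('wrist');s=robot.sense();c=s['ee_pos'];a=np.radians(24.9);X=np.array([np.cos(a),np.sin(a)]);Y=np.array([-np.sin(a),np.cos(a)])
U=lambda p:(180+(p[0]+.5)/3.6-.5,130+(p[1]+.5)/3.6-.5)
for n,p,z in [('bar',(165,300),.034),('bar2',(195,299),.034),('tip',(352,264),c[2]-.0745),('collartop',(268,263),.034),('flangeL',(246,293),c[2]-.0135),('flangeR',(462,293),c[2]-.0135),('gripL',(459,300),.074),('gripR',(572,300),.074)]:
    q=atz(w,U(p),z)[:2]-c[:2];print(n,q@X*1000,q@Y*1000)
print(c,s['ft_force'])
E
```

```text
bar -0.7851465949459405 44.00455665021379
bar2 -0.54401324608826 37.00672831818986
tip 12.218895775936177 0.3967303629546065
collartop 8.081116218516067 19.823259756097915
flangeL 22.61036181505364 16.626158777726992
flangeR 22.606272136428643 -16.774109794753137
gripL 10.514361770732465 -20.336804396453783
gripR 10.511883500340968 -42.16885946621521
[0.54189136 0.0401916  0.12629765] [ 0.02351696  0.40858015 -0.35720702]
```

Emit:
{"op": "arm_command", "data": {
  "plan": [
    {"tx": -0.024, "ty": -0.012, "tz": -0.2, "ax": 0, "ay": 0, "az": 0, "jaw": 1},
    {"tx": 0, "ty": 0, "tz": -0.25, "ax": 0, "ay": 0, "az": 0, "jaw": 1},
    {"tx": 0, "ty": 0, "tz": -0.25, "ax": 0, "ay": 0, "az": 0, "jaw": 1},
    {"tx": 0, "ty": 0, "tz": 0, "ax": 0, "ay": 0, "az": 0, "jaw": 1},
    {"tx": 0, "ty": 0, "tz": 0, "ax": 0, "ay": 0, "az": 0, "jaw": 1}
  ]
}}

```text
clock: 12.02
ee_pos: [0.5405, 0.0398, 0.1076]
ee_rot: [-3.067, -0.678, 0.002]
ft_force: [1.0, 0.2, -0.6]
opening: 0.18
```

Emit:
{"op": "arm_command", "data": {
  "plan": [
    {"tx": 0, "ty": 0, "tz": -0.15, "ax": 0, "ay": 0, "az": 0, "jaw": 1},
    {"tx": 0, "ty": 0, "tz": -0.15, "ax": 0, "ay": 0, "az": 0, "jaw": 1},
    {"tx": 0, "ty": 0, "tz": 0, "ax": 0, "ay": 0, "az": 0, "jaw": 1},
    {"tx": 0, "ty": 0, "tz": 0, "ax": 0, "ay": 0, "az": 0, "jaw": 1},
    {"tx": 0, "ty": 0, "tz": 0, "ax": 0, "ay": 0, "az": 0, "jaw": 1}
  ]
}}

```text
clock: 12.43
ee_pos: [0.5411, 0.0398, 0.1008]
ee_rot: [3.068, 0.678, 0.0]
ft_force: [0.2, 0.4, -1.8]
opening: 0.177
```

```bash
python3 - <<'E'
from h import *
w=snap('wrist','w9.png')
for i in range(4):
    s=robot.sense();print(s['clock'],s['ee_pos'],s['ft_force'],s['moment']); robot.get_image('top')
b=cv2.resize(w['img'][130:280,180:350,::-1],None,fx=3.6,fy=3.6,interpolation=cv2.INTER_CUBIC);cv2.imwrite('pics/w9z.png',b)
E
```

```text
12.4833 [0.54112215 0.03989422 0.10094354] [ 0.44252239 -0.2386997  -1.26796767] [ 0.0633887  -0.01853196 -0.00162697]
12.5333 [0.54112904 0.03987228 0.1009636 ] [ 0.06890526  0.43621731 -0.26989513] [-0.0234556   0.02013705 -0.06320011]
12.5833 [0.54114801 0.03989652 0.100977  ] [-0.04148541  0.77603885 -0.68687141] [ 0.02612505 -0.03932879  0.02321415]
12.6333 [0.54111343 0.03987182 0.10096989] [-0.86374517  0.16448079 -0.67623562] [-0.02776748 -0.0099717   0.02679439]
```

View pics/w9z.png

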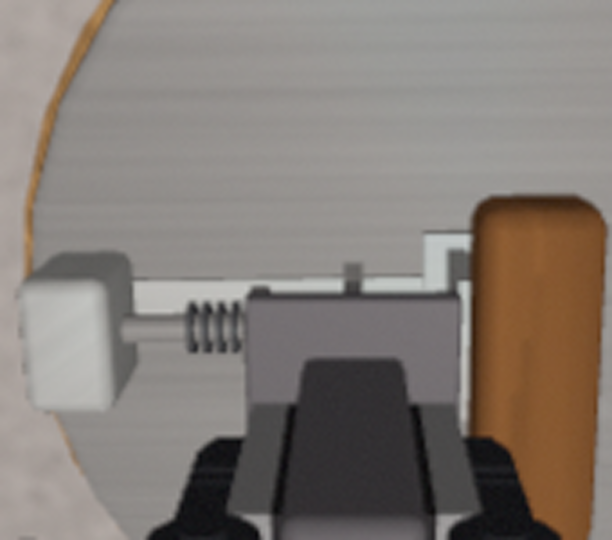

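Emit:
{"op": "arm_command", "data": {
  "plan": [
    {"tx": -0.046, "ty": 0.1, "tz": 0, "ax": 0, "ay": 0, "az": 0, "jaw": 1},
    {"tx": -0.046, "ty": 0.1, "tz": 0, "ax": 0, "ay": 0, "az": 0, "jaw": 1},
    {"tx": -0.046, "ty": 0.1, "tz": 0, "ax": 0, "ay": 0, "az": 0, "jaw": 1},
    {"tx": -0.046, "ty": 0.1, "tz": 0, "ax": 0, "ay": 0, "az": 0, "jaw": 1},
    {"tx": 0, "ty": 0, "tz": 0, "ax": 0, "ay": 0, "az": 0, "jaw": 1},
    {"tx": 0, "ty": 0, "tz": 0, "ax": 0, "ay": 0, "az": 0, "jaw": 1},
    {"tx": 0, "ty": 0, "tz": 0, "ax": 0, "ay": 0, "az": 0, "jaw": 1}
  ]
}}

```text
clock: 13.27
ee_pos: [0.5364, 0.0498, 0.1008]
ee_rot: [3.067, 0.678, 0.0]
ft_force: [0.1, -0.7, -0.8]
opening: 0.176
```

```bash
cat > f.py <<'E'
from h import *
a=np.radians(24.9);X=np.array([np.cos(a),np.sin(a),0]);Y=np.array([-np.sin(a),np.cos(a),0]);o=np.array([.5558,.012,0])
def rd(n=5):
    F=[]
    for i in range(n):
        s=robot.sense();F.append(s['ft_force']); robot.get_image('top')
    F=np.array(F);c=s['ee_pos']-o
    print('t',s['clock'],'y %.2f x %.2f z %.4f'%(c@Y*1e3,c@X*1e3,c[2]),'Fy %.2f Fx %.2f Fz %.2f'%((F@Y).mean(),(F@X).mean(),F[:,2].mean()))
E
python3 -c "from f import *; rd()"
```

```text
t 13.4667 y 42.32 x -1.65 z 0.1008 Fy 0.06 Fx 0.20 Fz -0.97
```

Emit:
{"op": "arm_command", "data": {
  "plan": [
    {"tx": -0.016, "ty": 0.037, "tz": 0, "ax": 0, "ay": 0, "az": 0, "jaw": 1},
    {"tx": -0.016, "ty": 0.037, "tz": 0, "ax": 0, "ay": 0, "az": 0, "jaw": 1},
    {"tx": -0.016, "ty": 0.037, "tz": 0, "ax": 0, "ay": 0, "az": 0, "jaw": 1},
    {"tx": 0, "ty": 0, "tz": 0, "ax": 0, "ay": 0, "az": 0, "jaw": 1},
    {"tx": 0, "ty": 0, "tz": 0, "ax": 0, "ay": 0, "az": 0, "jaw": 1}
  ]
}}

```text
clock: 13.93
ee_pos: [0.5352, 0.0528, 0.1009]
ee_rot: [3.067, 0.678, 0.0]
ft_force: [0.5, -0.4, -0.6]
opening: 0.181
```

```bash
python3 -c "from f import *; rd()"
```

```text
t 14.1333 y 45.46 x -1.60 z 0.1008 Fy -0.22 Fx 0.09 Fz -0.88
```

Emit:
{"op": "arm_command", "data": {
  "plan": [
    {"tx": -0.016, "ty": 0.036, "tz": 0, "ax": 0, "ay": 0, "az": 0, "jaw": 1},
    {"tx": -0.016, "ty": 0.036, "tz": 0, "ax": 0, "ay": 0, "az": 0, "jaw": 1},
    {"tx": 0, "ty": 0, "tz": 0, "ax": 0, "ay": 0, "az": 0, "jaw": 1},
    {"tx": 0, "ty": 0, "tz": 0, "ax": 0, "ay": 0, "az": 0, "jaw": 1}
  ]
}}

```text
clock: 14.52
ee_pos: [0.5346, 0.054, 0.1008]
ee_rot: [3.067, 0.677, 0.0]
ft_force: [2.2, -2.9, -1.5]
opening: 0.179
```

```bash
python3 -c "from f import *; rd(4)"
```

```text
t 14.6667 y 47.05 x -1.56 z 0.1008 Fy -2.75 Fx 0.31 Fz -2.01
```

Contact is felt at y≈46.9, so the collar face is at about 49 mm. Pushing on in 1 mm rows.

Emit:
{"op": "arm_command", "data": {
  "plan": [
    {"tx": -0.017, "ty": 0.036, "tz": 0, "ax": 0, "ay": 0, "az": 0, "jaw": 1},
    {"tx": -0.017, "ty": 0.036, "tz": 0, "ax": 0, "ay": 0, "az": 0, "jaw": 1},
    {"tx": -0.017, "ty": 0.036, "tz": 0, "ax": 0, "ay": 0, "az": 0, "jaw": 1},
    {"tx": -0.017, "ty": 0.036, "tz": 0, "ax": 0, "ay": 0, "az": 0, "jaw": 1},
    {"tx": -0.017, "ty": 0.036, "tz": 0, "ax": 0, "ay": 0, "az": 0, "jaw": 1},
    {"tx": -0.017, "ty": 0.036, "tz": 0, "ax": 0, "ay": 0, "az": 0, "jaw": 1},
    {"tx": 0, "ty": 0, "tz": 0, "ax": 0, "ay": 0, "az": 0, "jaw": 1}
  ]
}}

```text
clock: 15.3
ee_pos: [0.5318, 0.0599, 0.1008]
ee_rot: [3.067, 0.678, -0.0]
ft_force: [2.2, -4.8, -2.0]
opening: 0.179
```

```bash
python3 -c "
from f import *; rd(4)
w=snap('wrist','w10.png')"
```

```text
t 15.45 y 53.51 x -1.62 z 0.1008 Fy -4.20 Fx -0.30 Fz -2.03
```

View pics/w10.png

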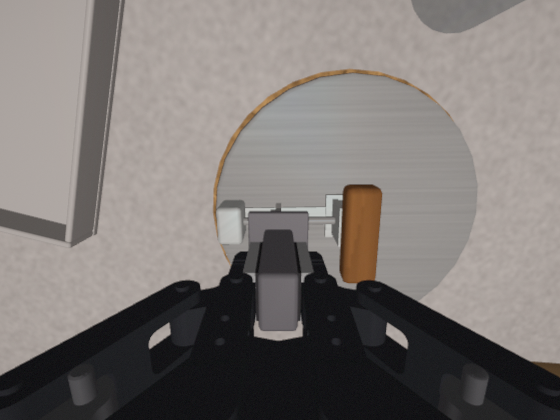

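Emit:
{"op": "arm_command", "data": {
  "plan": [
    {"tx": -0.017, "ty": 0.036, "tz": 0, "ax": 0, "ay": 0, "az": 0, "jaw": 1},
    {"tx": -0.017, "ty": 0.036, "tz": 0, "ax": 0, "ay": 0, "az": 0, "jaw": 1},
    {"tx": -0.008, "ty": 0.018, "tz": 0, "ax": 0, "ay": 0, "az": 0, "jaw": 1},
    {"tx": 0, "ty": 0, "tz": 0, "ax": 0, "ay": 0, "az": 0, "jaw": 1},
    {"tx": 0, "ty": 0, "tz": 0, "ax": 0, "ay": 0, "az": 0, "jaw": 1}
  ]
}}

```text
clock: 15.97
ee_pos: [0.5308, 0.062, 0.1008]
ee_rot: [3.067, 0.678, -0.0]
ft_force: [0.5, -3.6, -1.9]
opening: 0.179
```

```bash
python3 -c "
from f import *; rd(3)
w=snap('wrist','w11.png')"
```

```text
t 16.0667 y 55.88 x -1.61 z 0.1008 Fy -4.18 Fx -0.37 Fz -1.95
```

View pics/w11.png

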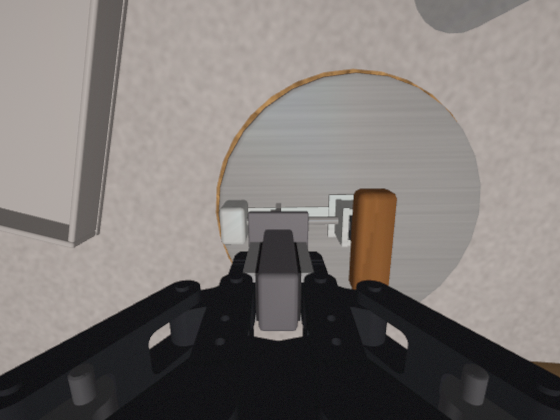

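The grip popped up: it now looks wider (about 42 px against 38) and a gap shows under it. I'll back off and lift out.

Emit:
{"op": "arm_command", "data": {
  "plan": [
    {"tx": 0.05, "ty": -0.109, "tz": 0, "ax": 0, "ay": 0, "az": 0, "jaw": 1},
    {"tx": 0.05, "ty": -0.109, "tz": 0, "ax": 0, "ay": 0, "az": 0, "jaw": 1},
    {"tx": 0.05, "ty": -0.109, "tz": 0, "ax": 0, "ay": 0, "az": 0, "jaw": 1},
    {"tx": 0.05, "ty": -0.109, "tz": 0, "ax": 0, "ay": 0, "az": 0, "jaw": 1},
    {"tx": 0.05, "ty": -0.109, "tz": 0, "ax": 0, "ay": 0, "az": 0, "jaw": 1},
    {"tx": 0, "ty": 0, "tz": 0, "ax": 0, "ay": 0, "az": 0, "jaw": 1},
    {"tx": 0, "ty": 0, "tz": 0.2, "ax": 0, "ay": 0, "az": 0, "jaw": 1},
    {"tx": 0, "ty": 0, "tz": 0.4, "ax": 0, "ay": 0, "az": 0, "jaw": 1},
    {"tx": 0, "ty": 0, "tz": 0.6, "ax": 0, "ay": 0, "az": 0, "jaw": 1},
    {"tx": 0, "ty": 0, "tz": 0.9, "ax": 0, "ay": 0, "az": 0, "jaw": 1},
    {"tx": 0, "ty": 0, "tz": 0.9, "ax": 0, "ay": 0, "az": 0, "jaw": 1},
    {"tx": 0, "ty": 0, "tz": 0.9, "ax": 0, "ay": 0, "az": 0, "jaw": 1},
    {"tx": 0, "ty": 0, "tz": 0.5, "ax": 0, "ay": 0, "az": 0, "jaw": 1},
    {"tx": 0, "ty": 0, "tz": 0.2, "ax": 0, "ay": 0, "az": 0, "jaw": 1},
    {"tx": 0, "ty": 0, "tz": 0, "ax": 0, "ay": 0, "az": 0, "jaw": 1},
    {"tx": 0, "ty": 0, "tz": 0, "ax": 0, "ay": 0, "az": 0, "jaw": 1}
  ]
}}

```text
clock: 17.5
ee_pos: [0.5368, 0.0486, 0.2157]
ee_rot: [3.067, 0.678, -0.0]
ft_force: [0.7, -0.2, -1.4]
opening: 0.178
```

```bash
python3 -c "
from f import *; rd(2)
s=robot.sense();print(s['ee_pos'],s['opening'])
w=snap('wrist','w12.png')
import pickle; pickle.dump(w,open('w12.pkl','wb'))"
```

```text
t 17.55 y 41.20 x -2.23 z 0.2151 Fy 0.20 Fx 0.15 Fz -1.13
[0.53637754 0.04840237 0.21484635] 0.17863533395994188
```

View pics/w12.png

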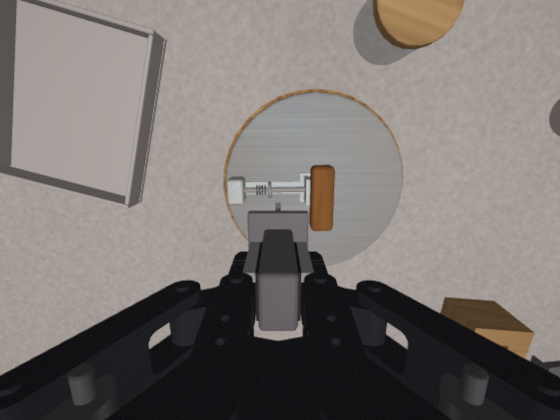

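Emit:
{"op": "arm_command", "data": {
  "plan": [
    {"tx": -0.204, "ty": -0.981, "tz": 0, "ax": 0, "ay": 0, "az": -0.077, "jaw": 1},
    {"tx": -0.204, "ty": -0.981, "tz": 0, "ax": 0, "ay": 0, "az": -0.077, "jaw": 1},
    {"tx": -0.204, "ty": -0.981, "tz": 0, "ax": 0, "ay": 0, "az": -0.077, "jaw": 1},
    {"tx": -0.204, "ty": -0.981, "tz": 0, "ax": 0, "ay": 0, "az": -0.077, "jaw": 1},
    {"tx": -0.204, "ty": -0.981, "tz": 0, "ax": 0, "ay": 0, "az": -0.077, "jaw": 1},
    {"tx": -0.204, "ty": -0.981, "tz": 0, "ax": 0, "ay": 0, "az": -0.077, "jaw": 1},
    {"tx": -0.204, "ty": -0.981, "tz": 0, "ax": 0, "ay": 0, "az": -0.077, "jaw": 1},
    {"tx": -0.204, "ty": -0.981, "tz": 0, "ax": 0, "ay": 0, "az": -0.077, "jaw": 1},
    {"tx": -0.204, "ty": -0.981, "tz": 0, "ax": 0, "ay": 0, "az": -0.077, "jaw": 1},
    {"tx": -0.204, "ty": -0.981, "tz": 0, "ax": 0, "ay": 0, "az": -0.077, "jaw": 1},
    {"tx": -0.204, "ty": -0.981, "tz": 0, "ax": 0, "ay": 0, "az": -0.077, "jaw": 1},
    {"tx": -0.204, "ty": -0.981, "tz": 0, "ax": 0, "ay": 0, "az": -0.077, "jaw": 1},
    {"tx": -0.204, "ty": -0.981, "tz": 0, "ax": 0, "ay": 0, "az": -0.077, "jaw": 1},
    {"tx": 0, "ty": 0, "tz": 0, "ax": 0, "ay": 0, "az": 0, "jaw": 1},
    {"tx": 0, "ty": 0, "tz": 0, "ax": 0, "ay": 0, "az": 0, "jaw": 1},
    {"tx": 0, "ty": 0, "tz": 0, "ax": 0, "ay": 0, "az": 0, "jaw": 1}
  ]
}}

```text
clock: 18.98
ee_pos: [0.4706, -0.2697, 0.2151]
ee_rot: [-3.093, -0.543, 0.001]
ft_force: [0.6, -0.2, -1.7]
opening: 0.179
```

```bash
python3 -c "
from f import *
w=snap('wrist','w13.png');s=robot.sense();print(s['ee_pos'],2*np.degrees(np.arctan(s['ee_rot'][1]/s['ee_rot'][0])),s['ft_force'])
cv2.imwrite('pics/w13z.png',cv2.resize(w['img'][130:280,200:350,::-1],None,fx=4,fy=4,interpolation=cv2.INTER_CUBIC))
print(proj(w,[[.47,-.2702,.066]]))"
```

```text
[ 0.47089901 -0.26919202  0.21525338] 19.996367893163903 [-0.12491963  0.34279476 -0.2340974 ]
[[278.61363248 197.56382338]]
```

View pics/w13z.png

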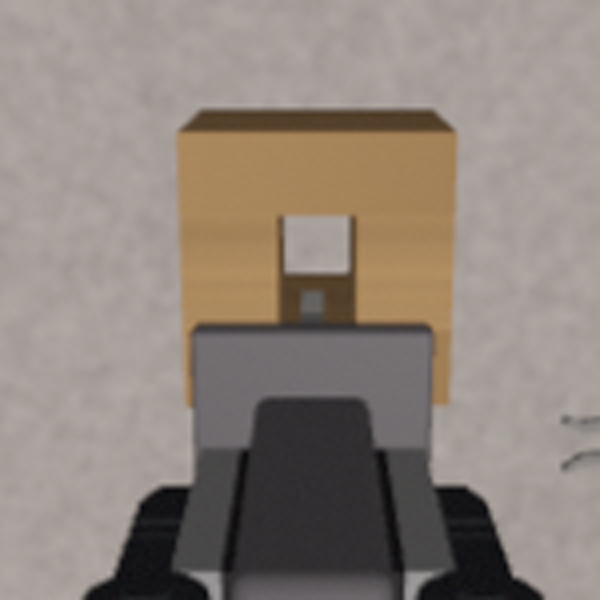

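Emit:
{"op": "arm_command", "data": {
  "plan": [
    {"tx": -0.03, "ty": -0.03, "tz": -0.5, "ax": 0, "ay": 0, "az": 0, "jaw": 1},
    {"tx": 0, "ty": 0, "tz": -0.8, "ax": 0, "ay": 0, "az": 0, "jaw": 1},
    {"tx": 0, "ty": 0, "tz": -0.8, "ax": 0, "ay": 0, "az": 0, "jaw": 1},
    {"tx": 0, "ty": 0, "tz": -0.8, "ax": 0, "ay": 0, "az": 0, "jaw": 1},
    {"tx": 0, "ty": 0, "tz": -0.8, "ax": 0, "ay": 0, "az": 0, "jaw": 1},
    {"tx": 0, "ty": 0, "tz": -0.7, "ax": 0, "ay": 0, "az": 0, "jaw": 1},
    {"tx": 0, "ty": 0, "tz": -0.5, "ax": 0, "ay": 0, "az": 0, "jaw": 1},
    {"tx": 0, "ty": 0, "tz": -0.2, "ax": 0, "ay": 0, "az": 0, "jaw": 1},
    {"tx": 0, "ty": 0, "tz": 0, "ax": 0, "ay": 0, "az": 0, "jaw": 1},
    {"tx": 0, "ty": 0, "tz": 0, "ax": 0, "ay": 0, "az": 0, "jaw": 1},
    {"tx": 0, "ty": 0, "tz": 0, "ax": 0, "ay": 0, "az": 0, "jaw": 1}
  ]
}}

```text
clock: 19.95
ee_pos: [0.4708, -0.271, 0.0892]
ee_rot: [3.093, 0.544, 0.002]
ft_force: [-0.1, 0.3, -1.7]
opening: 0.174
```

Emit:
{"op": "arm_command", "data": {
  "plan": [
    {"tx": 0, "ty": 0, "tz": -0.08, "ax": 0, "ay": 0, "az": 0, "jaw": 1},
    {"tx": 0, "ty": 0, "tz": -0.07, "ax": 0, "ay": 0, "az": 0, "jaw": 1},
    {"tx": 0, "ty": 0, "tz": -0.02, "ax": 0, "ay": 0, "az": 0, "jaw": 1},
    {"tx": 0, "ty": 0, "tz": 0, "ax": 0, "ay": 0, "az": 0, "jaw": 1},
    {"tx": 0, "ty": 0, "tz": 0, "ax": 0, "ay": 0, "az": 0, "jaw": 1}
  ]
}}

```text
clock: 20.37
ee_pos: [0.47, -0.2712, 0.0842]
ee_rot: [3.094, 0.543, 0.0]
ft_force: [0.0, 0.3, -1.0]
opening: 0.18
```

Emit:
{"op": "arm_command", "data": {
  "plan": [
    {"tx": 0, "ty": 0, "tz": 0, "ax": 0, "ay": 0, "az": 0, "jaw": -1},
    {"tx": 0, "ty": 0, "tz": 0, "ax": 0, "ay": 0, "az": 0, "jaw": -1},
    {"tx": 0, "ty": 0, "tz": 0, "ax": 0, "ay": 0, "az": 0, "jaw": -1},
    {"tx": 0, "ty": 0, "tz": 0, "ax": 0, "ay": 0, "az": 0, "jaw": -1},
    {"tx": 0, "ty": 0, "tz": 0, "ax": 0, "ay": 0, "az": 0, "jaw": -1},
    {"tx": 0, "ty": 0, "tz": 0, "ax": 0, "ay": 0, "az": 0, "jaw": -1},
    {"tx": 0, "ty": 0, "tz": 0.4, "ax": 0, "ay": 0, "az": 0, "jaw": -1},
    {"tx": 0, "ty": 0, "tz": 0.8, "ax": 0, "ay": 0, "az": 0, "jaw": -1},
    {"tx": 0, "ty": 0, "tz": 0.9, "ax": 0, "ay": 0, "az": 0, "jaw": -1},
    {"tx": 0, "ty": 0, "tz": 0.9, "ax": 0, "ay": 0, "az": 0, "jaw": -1},
    {"tx": 0, "ty": 0, "tz": 0.9, "ax": 0, "ay": 0, "az": 0, "jaw": -1},
    {"tx": 0, "ty": 0, "tz": 0.9, "ax": 0, "ay": 0, "az": 0, "jaw": -1},
    {"tx": 0, "ty": 0, "tz": 0.6, "ax": 0, "ay": 0, "az": 0, "jaw": -1},
    {"tx": 0, "ty": 0, "tz": 0.2, "ax": 0, "ay": 0, "az": 0, "jaw": -1},
    {"tx": 0, "ty": 0, "tz": 0, "ax": 0, "ay": 0, "az": 0, "jaw": -1}
  ]
}}

```text
clock: 21.62
ee_pos: [0.4707, -0.2714, 0.2258]
ee_rot: [3.092, 0.543, 0.004]
ft_force: [-0.2, -0.2, -0.1]
opening: 1.002
```

```bash
python3 -c "
from f import *
w=snap('wrist','w14.png');s=robot.sense();print(s['ee_pos'],2*np.degrees(np.arctan(s['ee_rot'][1]/s['ee_rot'][0])),s['ft_force'])
d=snap('scene','s14.png')"
```

```text
[ 0.47005015 -0.27115013  0.22440338] 19.917848585873685 [-0.55446746  0.38549794 -1.07982265]
```

View pics/w14.png

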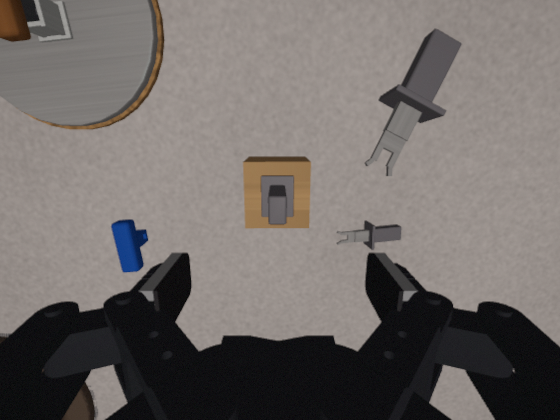

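View pics/s14.png

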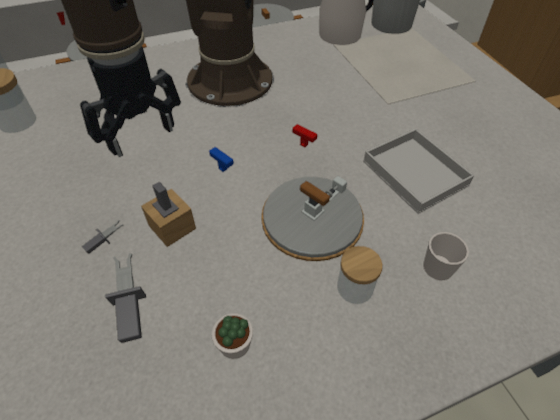

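Emit:
{"op": "arm_command", "data": {
  "plan": [
    {"tx": 0.286, "ty": 0.945, "tz": 0, "ax": 0, "ay": 0, "az": 0.083, "jaw": -1},
    {"tx": 0.286, "ty": 0.945, "tz": 0, "ax": 0, "ay": 0, "az": 0.083, "jaw": -1},
    {"tx": 0.286, "ty": 0.945, "tz": 0, "ax": 0, "ay": 0, "az": 0.083, "jaw": -1},
    {"tx": 0.286, "ty": 0.945, "tz": 0, "ax": 0, "ay": 0, "az": 0.083, "jaw": -1},
    {"tx": 0.286, "ty": 0.945, "tz": 0, "ax": 0, "ay": 0, "az": 0.083, "jaw": -1},
    {"tx": 0.286, "ty": 0.945, "tz": 0, "ax": 0, "ay": 0, "az": 0.083, "jaw": -1},
    {"tx": 0.286, "ty": 0.945, "tz": 0, "ax": 0, "ay": 0, "az": 0.083, "jaw": -1},
    {"tx": 0.286, "ty": 0.945, "tz": 0, "ax": 0, "ay": 0, "az": 0.083, "jaw": -1},
    {"tx": 0.286, "ty": 0.945, "tz": 0, "ax": 0, "ay": 0, "az": 0.083, "jaw": -1},
    {"tx": 0.286, "ty": 0.945, "tz": 0, "ax": 0, "ay": 0, "az": 0.083, "jaw": -1},
    {"tx": 0.286, "ty": 0.945, "tz": 0, "ax": 0, "ay": 0, "az": 0.083, "jaw": -1},
    {"tx": 0.286, "ty": 0.945, "tz": 0, "ax": 0, "ay": 0, "az": 0.083, "jaw": -1},
    {"tx": 0, "ty": 0, "tz": 0, "ax": 0, "ay": 0, "az": 0, "jaw": -1},
    {"tx": 0, "ty": 0, "tz": 0, "ax": 0, "ay": 0, "az": 0, "jaw": -1},
    {"tx": 0, "ty": 0, "tz": 0, "ax": 0, "ay": 0, "az": 0, "jaw": -1}
  ]
}}

```text
clock: 22.97
ee_pos: [0.5551, 0.0117, 0.2229]
ee_rot: [3.068, 0.677, -0.004]
ft_force: [-0.8, 0.1, 0.1]
opening: 0.999
```

```bash
python3 -c "
from f import *
w=snap('wrist','w15.png');s=robot.sense();print(s['ee_pos'],2*np.degrees(np.arctan(s['ee_rot'][1]/s['ee_rot'][0])))
m=robot.masks_of('wrist','grip_mid');print([(r['rect'],r['score']) for r in m])
ys,xs=np.nonzero(m[0]['pixels']);P=np.array([atz(w,(x,y),.088)[:2] for x,y in zip(xs,ys)]);r=cv2.minAreaRect((P*1000).astype(np.float32));print(r)
"
```

```text
[0.5552165  0.01109209 0.22314811] 24.82584465783844
[([269.2, 164.9, 290.5, 233.0], 0.62)]
((556.8342895507812, 12.464889526367188), (64.09410095214844, 21.23451805114746), 25.412616729736328)
```

View pics/w15.png

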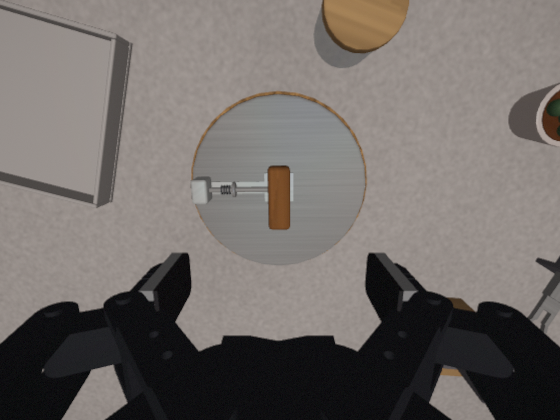

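Emit:
{"op": "arm_command", "data": {
  "plan": [
    {"tx": 0.056, "ty": 0.05, "tz": -0.5, "ax": 0, "ay": 0, "az": 0, "jaw": -1},
    {"tx": 0, "ty": 0, "tz": -0.9, "ax": 0, "ay": 0, "az": 0, "jaw": -1},
    {"tx": 0, "ty": 0, "tz": -0.9, "ax": 0, "ay": 0, "az": 0, "jaw": -1},
    {"tx": 0, "ty": 0, "tz": -0.9, "ax": 0, "ay": 0, "az": 0, "jaw": -1},
    {"tx": 0, "ty": 0, "tz": -0.9, "ax": 0, "ay": 0, "az": 0, "jaw": -1},
    {"tx": 0, "ty": 0, "tz": -0.9, "ax": 0, "ay": 0, "az": 0, "jaw": -1},
    {"tx": 0, "ty": 0, "tz": -0.7, "ax": 0, "ay": 0, "az": 0, "jaw": -1},
    {"tx": 0, "ty": 0, "tz": -0.4, "ax": 0, "ay": 0, "az": 0, "jaw": -1},
    {"tx": 0, "ty": 0, "tz": -0.2, "ax": 0, "ay": 0, "az": 0, "jaw": -1},
    {"tx": 0, "ty": 0, "tz": 0, "ax": 0, "ay": 0, "az": 0, "jaw": -1},
    {"tx": 0, "ty": 0, "tz": 0, "ax": 0, "ay": 0, "az": 0, "jaw": -1},
    {"tx": 0, "ty": 0, "tz": 0, "ax": 0, "ay": 0, "az": 0, "jaw": -1}
  ]
}}

```text
clock: 24.07
ee_pos: [0.558, 0.0135, 0.0677]
ee_rot: [3.067, 0.677, 0.003]
ft_force: [-0.7, 0.1, -0.5]
opening: 1.0
```

```bash
python3 -c "
from f import *
w=snap('wrist','w16.png');s=robot.sense();print(s['ee_pos'],s['ft_force'])"
```

```text
[0.5579896  0.01362542 0.06769199] [-0.53964744  0.36862617  0.22984311]
```

View pics/w16.png

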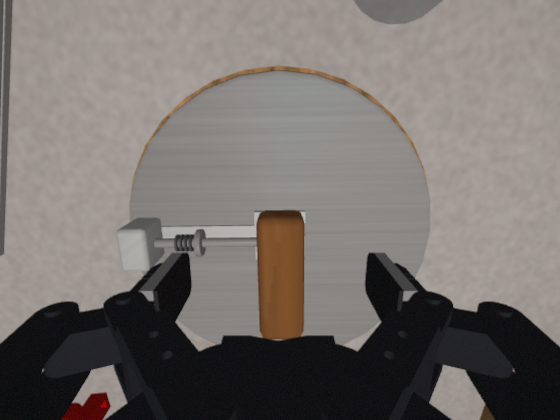

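Emit:
{"op": "arm_command", "data": {
  "plan": [
    {"tx": -0.04, "ty": -0.04, "tz": -0.19, "ax": 0, "ay": 0, "az": 0, "jaw": -1},
    {"tx": 0, "ty": 0, "tz": 0, "ax": 0, "ay": 0, "az": 0, "jaw": -1},
    {"tx": 0, "ty": 0, "tz": 0, "ax": 0, "ay": 0, "az": 0, "jaw": 1},
    {"tx": 0, "ty": 0, "tz": 0, "ax": 0, "ay": 0, "az": 0, "jaw": 1},
    {"tx": 0, "ty": 0, "tz": 0, "ax": 0, "ay": 0, "az": 0, "jaw": 1},
    {"tx": 0, "ty": 0, "tz": 0, "ax": 0, "ay": 0, "az": 0, "jaw": 1},
    {"tx": 0, "ty": 0, "tz": 0, "ax": 0, "ay": 0, "az": 0, "jaw": 1},
    {"tx": 0, "ty": 0, "tz": 0, "ax": 0, "ay": 0, "az": 0, "jaw": 1},
    {"tx": 0, "ty": 0, "tz": 0, "ax": 0, "ay": 0, "az": 0, "jaw": 1}
  ],
  "squeeze": 40
}}

```text
clock: 24.87
ee_pos: [0.5563, 0.0127, 0.0619]
ee_rot: [3.068, 0.677, 0.0]
ft_force: [-0.7, -0.1, 0.3]
opening: 0.25
```

Emit:
{"op": "arm_command", "data": {
  "plan": [
    {"tx": 0, "ty": 0, "tz": 0.2, "ax": 0, "ay": 0, "az": 0, "jaw": 1},
    {"tx": 0, "ty": 0, "tz": 0.4, "ax": 0, "ay": 0, "az": 0, "jaw": 1},
    {"tx": 0, "ty": 0, "tz": 0.6, "ax": 0, "ay": 0, "az": 0, "jaw": 1},
    {"tx": 0, "ty": 0, "tz": 0.8, "ax": 0, "ay": 0, "az": 0, "jaw": 1},
    {"tx": 0, "ty": 0, "tz": 0.8, "ax": 0, "ay": 0, "az": 0, "jaw": 1},
    {"tx": 0, "ty": 0, "tz": 0.8, "ax": 0, "ay": 0, "az": 0, "jaw": 1},
    {"tx": 0, "ty": 0, "tz": 0.6, "ax": 0, "ay": 0, "az": 0, "jaw": 1},
    {"tx": 0, "ty": 0, "tz": 0.3, "ax": 0, "ay": 0, "az": 0, "jaw": 1},
    {"tx": 0, "ty": 0, "tz": 0, "ax": 0, "ay": 0, "az": 0, "jaw": 1}
  ]
}}

```text
clock: 25.62
ee_pos: [0.5573, 0.0128, 0.1766]
ee_rot: [3.067, 0.677, 0.006]
ft_force: [-0.4, 0.1, -0.6]
opening: 0.25
```

```bash
python3 -c "
from f import *
w=snap('wrist','w17.png');d=snap('scene','s17.png');s=robot.sense();print(s['ee_pos'],s['ft_force'],s['opening'])"
```

```text
[0.55597315 0.01254498 0.17414309] [-0.42805706  0.27675762 -0.92202713] 0.24662341753156755
```

View pics/s17.png

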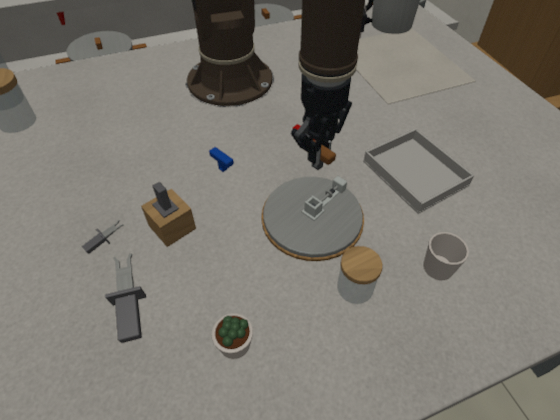

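Emit:
{"op": "arm_command", "data": {
  "plan": [
    {"tx": -0.105, "ty": 0.987, "tz": 0, "ax": 0, "ay": 0, "az": 0, "jaw": 1},
    {"tx": -0.105, "ty": 0.987, "tz": 0, "ax": 0, "ay": 0, "az": 0, "jaw": 1},
    {"tx": -0.105, "ty": 0.987, "tz": 0, "ax": 0, "ay": 0, "az": 0, "jaw": 1},
    {"tx": -0.105, "ty": 0.987, "tz": 0, "ax": 0, "ay": 0, "az": 0, "jaw": 1},
    {"tx": -0.105, "ty": 0.987, "tz": 0, "ax": 0, "ay": 0, "az": 0, "jaw": 1},
    {"tx": -0.105, "ty": 0.987, "tz": 0, "ax": 0, "ay": 0, "az": 0, "jaw": 1},
    {"tx": -0.105, "ty": 0.987, "tz": 0, "ax": 0, "ay": 0, "az": 0, "jaw": 1},
    {"tx": -0.105, "ty": 0.987, "tz": 0, "ax": 0, "ay": 0, "az": 0, "jaw": 1},
    {"tx": -0.105, "ty": 0.987, "tz": 0, "ax": 0, "ay": 0, "az": 0, "jaw": 1},
    {"tx": -0.105, "ty": 0.987, "tz": 0, "ax": 0, "ay": 0, "az": 0, "jaw": 1},
    {"tx": -0.105, "ty": 0.987, "tz": 0, "ax": 0, "ay": 0, "az": 0, "jaw": 1},
    {"tx": 0, "ty": 0, "tz": 0, "ax": 0, "ay": 0, "az": 0, "jaw": 1},
    {"tx": 0, "ty": 0, "tz": 0, "ax": 0, "ay": 0, "az": 0, "jaw": 1},
    {"tx": 0, "ty": 0, "tz": -0.7, "ax": 0, "ay": 0, "az": 0, "jaw": 1},
    {"tx": 0, "ty": 0, "tz": -0.9, "ax": 0, "ay": 0, "az": 0, "jaw": 1},
    {"tx": 0, "ty": 0, "tz": -0.9, "ax": 0, "ay": 0, "az": 0, "jaw": 1},
    {"tx": 0, "ty": 0, "tz": -0.7, "ax": 0, "ay": 0, "az": 0, "jaw": 1},
    {"tx": 0, "ty": 0, "tz": 0, "ax": 0, "ay": 0, "az": 0, "jaw": 1},
    {"tx": 0, "ty": 0, "tz": 0, "ax": 0, "ay": 0, "az": 0, "jaw": 1}
  ]
}}

```text
clock: 27.3
ee_pos: [0.5268, 0.2824, 0.0932]
ee_rot: [3.067, 0.675, -0.005]
ft_force: [0.4, 0.3, -0.4]
opening: 0.253
```

```bash
python3 -c "
from f import *
w=snap('wrist','w18.png');d=snap('scene','s18.png');s=robot.sense();print(s['ee_pos'],s['ft_force'],s['opening'])
cv2.imwrite('pics/x18.png',np.hstack([w['img'][::1,:,::-1][:, :],])) 
cv2.imwrite('pics/s18z.png',cv2.resize(d['img'][80:240,320:500,::-1],None,fx=3,fy=3))"
```

```text
[0.52797712 0.2837836  0.0951383 ] [0.70030654 0.75349918 0.35036382] 0.247463289649303
```

View pics/w18.png

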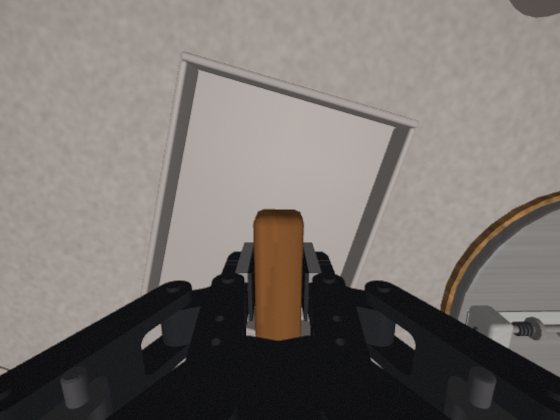

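View pics/s18z.png

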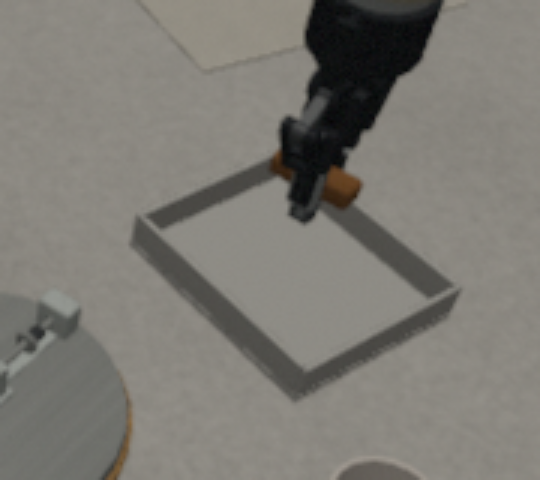

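Emit:
{"op": "arm_command", "data": {
  "plan": [
    {"tx": 0, "ty": 0, "tz": -0.6, "ax": 0, "ay": 0, "az": 0, "jaw": 1},
    {"tx": 0, "ty": 0, "tz": -0.8, "ax": 0, "ay": 0, "az": 0, "jaw": 1},
    {"tx": 0, "ty": 0, "tz": -0.6, "ax": 0, "ay": 0, "az": 0, "jaw": 1},
    {"tx": 0, "ty": 0, "tz": -0.4, "ax": 0, "ay": 0, "az": 0, "jaw": 1},
    {"tx": 0, "ty": 0, "tz": -0.1, "ax": 0, "ay": 0, "az": 0, "jaw": 1},
    {"tx": 0, "ty": 0, "tz": 0, "ax": 0, "ay": 0, "az": 0, "jaw": 1},
    {"tx": 0, "ty": 0, "tz": 0, "ax": 0, "ay": 0, "az": 0, "jaw": 1},
    {"tx": 0, "ty": 0, "tz": 0, "ax": 0, "ay": 0, "az": 0, "jaw": 1}
  ]
}}

```text
clock: 28.07
ee_pos: [0.5281, 0.2846, 0.033]
ee_rot: [-3.067, -0.677, -0.003]
ft_force: [0.1, 0.1, -0.8]
opening: 0.248
```

Emit:
{"op": "arm_command", "data": {
  "plan": [
    {"tx": 0, "ty": 0, "tz": -0.1, "ax": 0, "ay": 0, "az": 0, "jaw": 1},
    {"tx": 0, "ty": 0, "tz": -0.08, "ax": 0, "ay": 0, "az": 0, "jaw": 1},
    {"tx": 0, "ty": 0, "tz": -0.04, "ax": 0, "ay": 0, "az": 0, "jaw": 1},
    {"tx": 0, "ty": 0, "tz": 0, "ax": 0, "ay": 0, "az": 0, "jaw": 1},
    {"tx": 0, "ty": 0, "tz": 0, "ax": 0, "ay": 0, "az": 0, "jaw": 1}
  ]
}}

```text
clock: 28.48
ee_pos: [0.5273, 0.284, 0.0262]
ee_rot: [3.068, 0.677, -0.0]
ft_force: [-0.3, 0.9, -0.3]
opening: 0.25
```

Tang at the tray floor. I'll open the jaws and rise.

Emit:
{"op": "arm_command", "data": {
  "plan": [
    {"tx": 0, "ty": 0, "tz": 0, "ax": 0, "ay": 0, "az": 0, "jaw": -1},
    {"tx": 0, "ty": 0, "tz": 0, "ax": 0, "ay": 0, "az": 0, "jaw": -1},
    {"tx": 0, "ty": 0, "tz": 0, "ax": 0, "ay": 0, "az": 0, "jaw": -1},
    {"tx": 0, "ty": 0, "tz": 0, "ax": 0, "ay": 0, "az": 0, "jaw": -1},
    {"tx": 0, "ty": 0, "tz": 0, "ax": 0, "ay": 0, "az": 0, "jaw": -1},
    {"tx": 0, "ty": 0, "tz": 0, "ax": 0, "ay": 0, "az": 0, "jaw": -1},
    {"tx": 0, "ty": 0, "tz": 0, "ax": 0, "ay": 0, "az": 0, "jaw": -1},
    {"tx": 0, "ty": 0, "tz": 0.4, "ax": 0, "ay": 0, "az": 0, "jaw": -1},
    {"tx": 0, "ty": 0, "tz": 0.8, "ax": 0, "ay": 0, "az": 0, "jaw": -1},
    {"tx": 0, "ty": 0, "tz": 0.9, "ax": 0, "ay": 0, "az": 0, "jaw": -1},
    {"tx": 0, "ty": 0, "tz": 0.9, "ax": 0, "ay": 0, "az": 0, "jaw": -1},
    {"tx": 0, "ty": 0, "tz": 0.9, "ax": 0, "ay": 0, "az": 0, "jaw": -1},
    {"tx": 0, "ty": 0, "tz": 0.9, "ax": 0, "ay": 0, "az": 0, "jaw": -1},
    {"tx": 0, "ty": 0, "tz": 0.9, "ax": 0, "ay": 0, "az": 0, "jaw": -1},
    {"tx": 0, "ty": 0, "tz": 0.5, "ax": 0, "ay": 0, "az": 0, "jaw": -1},
    {"tx": 0, "ty": 0, "tz": 0, "ax": 0, "ay": 0, "az": 0, "jaw": -1},
    {"tx": 0, "ty": 0, "tz": 0, "ax": 0, "ay": 0, "az": 0, "jaw": -1}
  ]
}}

```text
clock: 29.9
ee_pos: [0.5276, 0.2843, 0.1824]
ee_rot: [-3.067, -0.677, -0.003]
ft_force: [0.4, 0.3, -0.6]
opening: 0.999
```

```bash
python3 -c "
from f import *
w=snap('wrist','w19.png');d=snap('scene','s19.png');s=robot.sense();print(s['ee_pos'],s['ft_force'],s['opening'])"
```

```text
[0.52686161 0.28363368 0.18067734] [-0.1897599  -0.0726441  -0.09444466] 1.0022592534421537
```

View pics/w19.png

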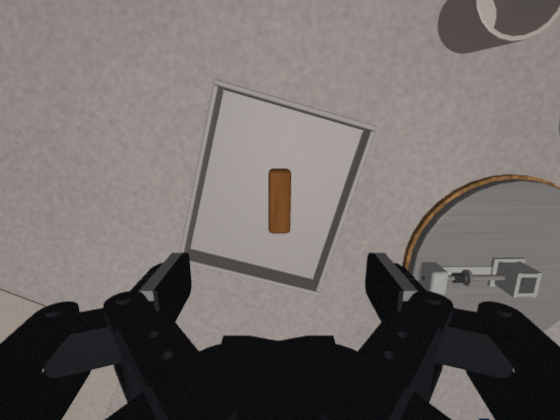

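View pics/s19.png

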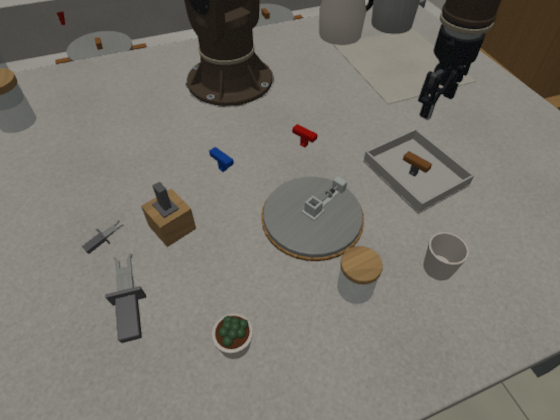

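The wrist view shows the grip standing on its tang in the tray at about (280,200). The scene view shows the tool upright in its stand at about (165,200), with jar, planter and cup where they were. Handing in.

```bash
python3 -c "
from h import *
print(robot.finish_job(), robot.sense()['clock'])"
```

```text
the job is handed in; nothing more can be done
the job is handed in; nothing more can be done
```

The grip is off the lid and in the white tray, the tool is back upright in its stand, and I handed the job in just after 30 s. No verdict was reported.

- **Tool and bar:** I took the middle-sized forked tool from the stand and set the fork over the bar. I felt the collar at about 49 mm, nearer than its nominal 54 mm. I pushed it about 9 mm at roughly 4 N, well under the 14 N limit.
- **Grip released:** The wrist camera measured the grip as 64 × 21 mm at its raised height, so it had popped up. I then returned the tool, lifted the grip straight out and set it down in the tray.
- **Last pictures:** The tool hangs in its stand. The grip stands on its tang near the middle of the tray, with its centre at about 43 mm by reckoning. The jar, planter and cup look unmoved, and the gripper is open and clear of everything.
- **Checks:** None failed. The measured position shifted by up to about 3 mm after fast moves, and I corrected for that wherever it mattered. The camera's bar position was about 1 mm off my lid model, within the slot's clearance.

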